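Stack the tiered jar on the banding wheel

ROBOT

A 6-joint arm with a two-finger parallel gripper is mounted at the origin on the work surface. World frame = base frame: x ahead of the robot, y to its left, z up, the work surface at z = 0. Lengths are in mm, angles in rad, forces in N, time in s.
With the tool pointing down it reaches from about 400 to 925 mm from the base axis. Payload 12.5 kg.
Tool frame: the origin (TCP) lies midway between the tips of the shut fingers; the grasp point (between the pads) lies 19 mm behind it; z points along the fingers, y is the line along which they close (so a half turn about z gives the same grasp; the last joint's range is limited). The gripper opens to 95 mm and grips with 3 to 60 N. Pads are 20 mm wide; open, the fingers measure 119 mm over their backs; the gripper's body (75 mm by 180 mm) begins 59 mm behind the grasp point.
Start: joints at [1.166, 0.491, 1.559, -0, 1.092, -0.106], TCP at [183.967, 597.332, 189.961] pointing down, gripper open.
Joint ranges: [-3.1, 3.1], [-0.84, 2.19], [0.05, 2.79], [-1.13, 4.28], [0.06, 2.93], [-2.69, 2.69]. Speed limits (rad/s): [2.22, 2.22, 2.79, 3.14, 3.14, 3.14].

INTERFACE

Orientations are given as [roll, pitch, yaw] about the fixed x, y, z axes, in that order (R = Rz(yaw) Ry(pitch) Rx(roll)).
In Python, from cell import env gives the robot as it stands.
- The arm moves only by the tool arm_command, never from a script. Its argument "targets" is a list of rows, each a list of 5 numbers: the shift along the tool's x, y, z in mm, then the turn about the tool's z in degrees, then the opening, from 0 (shut) to 1 (fully open). In form: [[tx, ty, tz, roll, fingers], ...]. A call has 1 to 5 rows; each row is the pose to reach, as a shift and turn from the pose commanded when the call began, along the tool's axes at that moment; what a row does not reach only later rows make up. A row lasts 1/10 s, in which the tool goes at most 50 mm and 8.59 degrees, less where a joint would pass 70% of its speed; a pose out of reach is approached as far as the arm can. A call with a gripper value outside its range is refused whole. The fingers move at their own pace and stop on an object; the grip force is fixed at half the most. Time passes only in rows, so rows that repeat a pose let the fingers close. It gives the time, the measured TCP pose, the force, the opening and the grip force at its end, in the units of the state.
- env.state(): the state, without advancing time (a new reading comes with each control period).
- env.read_camera(name): name is "side" or "top"; returns a dict with "frame" (480x640x3 uint8, red, green, blue), "vertical_fov" (degrees; the focal length in pixels is half the picture's height over the tangent of half this angle, whatever the lens; pixels are square), "cx", "cy" (the principal point, pixels), "k1" (the pictures are not rectified: a ray, as slopes to the right and down, at radius r is drawn at 1 + k1 r^2 times it, then the intrinsics apply), "world_from_camera" (4x4, takes a point from camera to world coordinates). Camera axes: x right, y down, z forward; pixel columns grow to the right and rows downward; lengths in mm; the calibration is good to about 2 mm. A picture is of the moment at which its call begins. There is no depth.
- env.job_done(): hands the job in; it is judged then, once.
The state is a dict: "t": time; "joints": joint angles; "qvel": joint speeds; "tau": joint torques, N m; "eef_pos": TCP position; "tcp_rot": TCP orientation; "ft_force": force on the tool from outside, world axes, zero at the start; "moment": the same for the moment, N m; "opening": opening from 0.0 (shut) to 1.0 (fully open); "grip_force": force on a finger pad.
Only numpy, scipy, OpenCV 4.12 (cv2) and the standard library are available. Lean on these libraries where they do the work, as an engineer would, in place of code of your own. Each camera call takes 0.05 s, during which the arm holds its last target. There are 200 camera calls.

TASK

Set up the tiered jar on the blue banding wheel, ready for its bands to be painted: stand the brown base pot in the centre of the wheel, then add the cream tier, the green tier and the ochre lid in that order, one piece at a time from the bottom up, each fully seated in the one below. It is brittle bisque ware, so set every piece down gently without dropping it, and leave everything else on the table where it stands.

Things in the scene. Friction and masses are not known exactly. Their poses are not given: they have to be found in the camera images.
- base_pot: Base of the tiered jar: dark chocolate-brown straight-sided pot with terracotta vertical carving, 66 mm across, 50 mm tall, open at the top (mouth 54 mm across, wall 6 mm, inside floor 11 mm above the underside). The lowest 5 mm is a foot 58 mm across. About 170 g. Stands upright; origin at the centre of its underside, z up.
- cream_tier: Second piece of the jar: cream-white round tier with brown flecks, 60 mm across, 47 mm tall, open top (mouth 48 mm, wall 6 mm, inside floor at 13 mm). Lowest 7 mm: tapered foot, 48 mm down to 43 mm across, fits the base pot's mouth (3 mm play all round) till the shoulder rests on that rim, origin then 43 mm above the base pot's. About 130 g. Stands upright; origin at centre of underside, z up.
- green_tier: Third piece of the jar: green round tier with cream carving, 54 mm across, 43 mm tall, open top (mouth 42 mm, wall 6 mm, inside floor at 13 mm). Lowest 7 mm: tapered foot, 42 mm down to 37 mm across, fits the cream tier's mouth (3 mm play all round) till the shoulder rests on that rim, origin then 40 mm above the cream tier's. About 100 g. Stands upright; origin at centre of underside, z up.
- lid: Ochre-yellow lid, 50 mm across, 47 mm tall. From below: tapered foot 7 mm high (31 mm across widening to 36 mm), flange and dome up to 19 mm, then an upright knob to 47 mm, 17 mm across at its root, 21 mm near the top, to hold it by. The foot fits the green tier's mouth (3 mm play); origin then 36 mm above the green tier's. About 60 g. Stands upright; origin at centre of underside, z up.
- wheel: Blue banding wheel (decorator's turntable), fixed on the table: foot 110 mm across, spindle, flat round head 150 mm across with three pale centring rings; top of the head 73 mm above the table. The head turns with slight friction. Origin on the table at the wheel's axis, z up: the spot to centre the jar on is 73 mm straight above it.
- mug: Bystander: grey mug, 74 mm across, 88 mm tall, handle to one side (its +y, reaching some 75 mm from the axis). Loose. Origin at the centre of its underside.
- tumbler: Bystander: tall terracotta tumbler with carved bands, 68 mm across the rim, 95 mm tall, open. Loose. Origin at the centre of its underside.
- stamp: Bystander: wooden hand stamp with a turned grip, 48 mm across, 68 mm tall, standing on its face. Loose. Origin at the centre of its underside.
- bowl: Bystander: terracotta bowl, 140 mm across, 45 mm tall, open. Loose. Origin at the centre of its underside.
- stamp_board: Bystander: square plywood board 115 mm by 115 mm carrying eight little terracotta texture stamps, 33 mm tall in all. Loose, heavy. Origin at the centre of its underside.

How it is judged (in metres and radians):
On the way, in this order (a step that is already met when the one before it is completed fails the run):
1. the brown base pot stands centred on the wheel head, let go (horizontal distance between base_pot and wheel below 0.012 m and z of base_pot in the frame of wheel between 0.07 and 0.076 m and angle between base_pot's own z axis and vertical below 0.08 rad and contact force between the fingers and base_pot below 0.3 N), for 0.2 s.
2. the cream tier is seated on the base pot, let go (horizontal distance between base_pot and wheel below 0.012 m and z of base_pot in the frame of wheel between 0.07 and 0.076 m and angle between each of base_pot, cream_tier's own z axis and vertical below 0.08 rad and horizontal distance between cream_tier and base_pot below 0.006 m and z of cream_tier in the frame of base_pot between 0.04 and 0.046 m and contact force between the fingers and cream_tier below 0.3 N), for 0.2 s.
3. the green tier is seated on the cream tier, let go (horizontal distance between base_pot and wheel below 0.012 m and z of base_pot in the frame of wheel between 0.07 and 0.076 m and angle between each of base_pot, cream_tier, green_tier's own z axis and vertical below 0.08 rad and horizontal distance between cream_tier and base_pot below 0.006 m and z of cream_tier in the frame of base_pot between 0.04 and 0.046 m and horizontal distance between green_tier and cream_tier below 0.006 m and z of green_tier in the frame of cream_tier between 0.037 and 0.043 m and contact force between the fingers and green_tier below 0.3 N), for 0.2 s.
4. the lid is seated on the green tier, let go (horizontal distance between base_pot and wheel below 0.012 m and z of base_pot in the frame of wheel between 0.07 and 0.076 m and angle between each of base_pot, cream_tier, green_tier, lid's own z axis and vertical below 0.08 rad and horizontal distance between cream_tier and base_pot below 0.006 m and z of cream_tier in the frame of base_pot between 0.04 and 0.046 m and horizontal distance between green_tier and cream_tier below 0.006 m and z of green_tier in the frame of cream_tier between 0.037 and 0.043 m and horizontal distance between lid and green_tier below 0.006 m and z of lid in the frame of green_tier between 0.033 and 0.039 m and contact force between the fingers and lid below 0.3 N), for 0.2 s.
At the end, for the whole second after the job is handed in: Base pot upright on the wheel head within 12 mm of its axis; cream tier, green tier and lid seated on it in that order, each within 6 mm of the axis of the piece below, within 3 mm of its seated height and upright within 4.5 degrees; all released and at rest (all of step 4 and linear speed of each of base_pot, cream_tier, green_tier, lid below 0.03 m/s and angular speed of each of base_pot, cream_tier, green_tier, lid below 0.3 rad/s and contact force between the fingers and base_pot below 0.3 N and contact force between the fingers and cream_tier below 0.3 N and contact force between the fingers and green_tier below 0.3 N); the robot touches nothing.
It fails at once if a bystander (mug, tumbler, stamp, bowl or stamp board) is shifted by more than 20 mm (distance of any of mug, tumbler, stamp, bowl, stamp_board from where it was at the start of the episode above 0.02 m).
It fails at once if a piece of the jar is dropped or knocked: it moves faster than 0.6 m/s (a fall of about 20 mm) with no finger on it ((contact force between the fingers and base_pot below 0.01 N and linear speed of base_pot above 0.6 m/s) or (contact force between the fingers and cream_tier below 0.01 N and linear speed of cream_tier above 0.6 m/s) or (contact force between the fingers and green_tier below 0.01 N and linear speed of green_tier above 0.6 m/s) or (contact force between the fingers and lid below 0.01 N and linear speed of lid above 0.6 m/s)).
It also fails if it takes over 120 s, if anything falls off the work surface, if the arm or the gripper's body presses on something with over 40 N, if the wrist force passes 120 N, or if a joint passes its speed limit or range.

## Working session

There is one attempt and no reset: what is moved stays moved. The work goes in short steps, Python scripts to look and compute and a tool call to move; the robot and the scene stay as the last step left them, time stands still between calls to the robot, and variables do not carry over. Pictures are saved under pics/ and viewed, at most 14 in all, crops included, and the job is handed in when it is done.

Besides the shell and the picture viewer there is one more tool, called after "Request:" by a JSON object that holds its "api" and its "payload", one argument or row to a line. arm_command: Moves the arm, as the interface text tells. Its arguments: {"type":"object","properties":{"targets":{"type":"array","items":{"type":"array","items":{"type":"number"}}}},"required":["targets"]}

```bash
ls; mkdir -p pics; cat > h.py <<'E'
import numpy as np, cv2
from cell import env
def cam(n):
    c=env.read_camera(n); f=240/np.tan(np.radians(c['vertical_fov']/2))
    c['K']=np.array([[f,0,c['cx']],[0,f,c['cy']],[0,0,1]]); c['D']=np.array([c['k1'],0,0,0.]); return c
def ray(c,uv):
    s=cv2.undistortPoints(np.array([[uv]],float),c['K'],c['D'])[0,0]
    T=np.array(c['world_from_camera']); return T[:3,3],T[:3,:3]@[s[0],s[1],1]
def plane(c,uv,z):
    o,d=ray(c,uv); return (o+d*(z-o[2])/d[2]).round(1)
def proj(c,p):
    T=np.linalg.inv(np.array(c['world_from_camera'])); q=T[:3,:3]@np.array(p,float)+T[:3,3]
    return cv2.projectPoints(q.reshape(1,1,3),np.zeros(3),np.zeros(3),c['K'],c['D'])[0].ravel().round(1)
def save(c,n): cv2.imwrite('pics/'+n,c['frame'][:,:,::-1])
E
python3 - <<'E'
from h import *
for n in('top','side'):
    c=cam(n); save(c,n+'0.png'); print(n,c['vertical_fov'],c['cx'],c['cy'],c['k1'],np.array(c['world_from_camera']).round(3).tolist())
print(env.state())
E
```

```text
pics
top 43.513314290392074 322.5714443856276 233.52261728905376 -0.025483122404913856 [[0.013, -0.988, 0.155, 293.437], [-1.0, -0.013, 0.002, -6.21], [0.0, -0.155, -0.988, 1255.027], [0.0, 0.0, 0.0, 1.0]]
side 54.95472867997863 321.0912464058998 236.64891483061993 -0.00048163282464655575 [[0.996, -0.07, 0.061, 450.35], [-0.092, -0.643, 0.76, -630.232], [-0.014, -0.762, -0.647, 596.118], [0.0, 0.0, 0.0, 1.0]]
{'t': 0.1, 'joints': array([ 1.16641710e+00,  4.91468649e-01,  1.55937066e+00,  6.66702134e-06,
        1.09167314e+00, -1.05599113e-01]), 'qvel': array([ 0.0002494 , -0.00104137, -0.00090673, -0.00084455,  0.00033648,
       -0.0007178 ]), 'tau': array([ 2.73419777e-03, -6.13625479e+01, -2.58604449e+01,  6.94565987e-02,
        4.69378126e-02, -2.12456638e-05]), 'eef_pos': array([183.86000862, 597.11268238, 189.44536561]), 'tcp_rot': array([-3.14067861e+00, -1.02829682e-04,  2.84280942e+00]), 'ft_force': array([ 0.10567774, -0.68300486,  0.02504449]), 'moment': array([ 0.04029811,  0.04962228, -0.03647735]), 'grip_force': 0.0, 'opening': 0.9990890083889422}
```

View pics/top0.png

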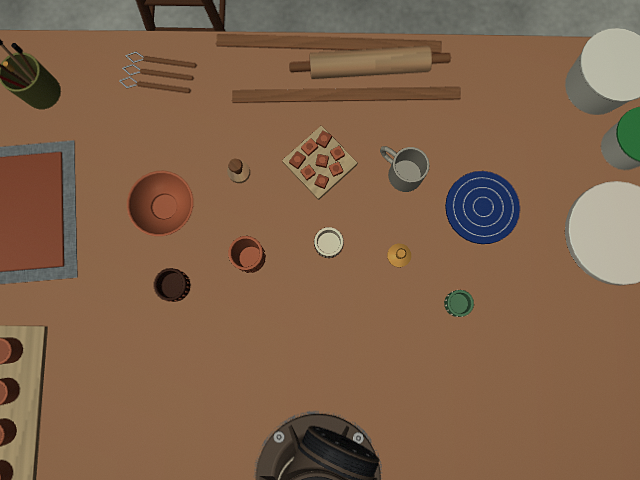

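View pics/side0.png

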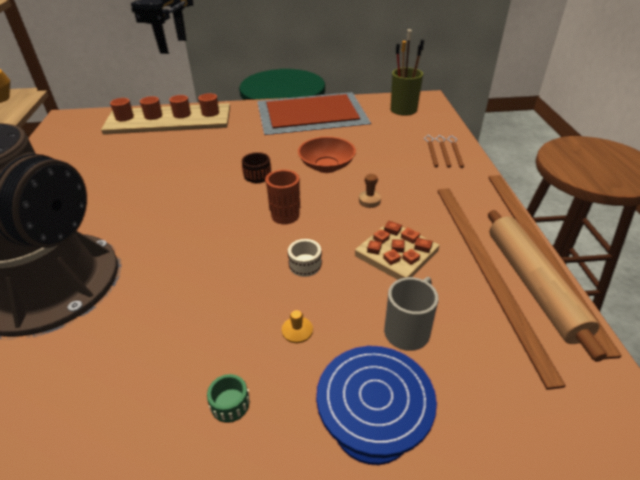

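The top view shows the base pot at (172,285), cream tier (328,242), lid (400,255), green tier (459,303) and wheel (483,207). The side view shows the same pieces at (256,167), (305,256), (297,327), (228,397) and (376,397). The arm hides none of them.

```bash
cat > m.py <<'E'
from h import *
# seeds: name,(top),(side),radius px, mid height
S={'base':((172,285),(256,167),24,24,25),'cream':((328,242),(305,256),20,24,23.5),'green':((459,303),(228,397),20,28,21.5)}
def tab(f):  # table-like pixels by chroma/brightness distance handled through GrabCut
    pass
def sil(c,uv,r):
    m=np.full((480,640),cv2.GC_BGD,np.uint8)
    cv2.circle(m,uv,int(r*1.5),cv2.GC_PR_BGD,-1); cv2.circle(m,uv,int(r*.95),cv2.GC_PR_FGD,-1); cv2.circle(m,uv,int(r*.3),cv2.GC_FGD,-1)
    cv2.grabCut(c['frame'][:,:,::-1].copy(),m,None,np.zeros((1,65)),np.zeros((1,65)),4,cv2.GC_INIT_WITH_MASK)
    b=((m==1)|(m==3)).astype(np.uint8); cs=cv2.findContours(b,0,1)[0]; return cv2.convexHull(max(cs,key=cv2.contourArea))
def rect(h): x,y,w,t=cv2.boundingRect(h); return (x+(w-1)/2,y+(t-1)/2),(w,t)
def hsv(c,lo,hi,uv,r):
    b=cv2.inRange(cv2.cvtColor(c['frame'],cv2.COLOR_RGB2HSV),np.array(lo),np.array(hi))
    k=np.zeros_like(b); cv2.circle(k,uv,r,255,-1)
    return cv2.convexHull(max(cv2.findContours(b&k,0,1)[0],key=cv2.contourArea))
E
python3 - <<'E'
from m import *
t,s=cam('top'),cam('side'); ov={0:t['frame'].copy(),1:s['frame'].copy()}
def dr(i,h): cv2.drawContours(ov[i],[h],-1,(255,0,255),1)
for n,(a,b,r1,r2,z) in S.items():
    h1,h2=sil(t,a,r1),sil(s,b,r2); dr(0,h1);dr(1,h2)
    (p,w1),(q,w2)=rect(h1),rect(h2); print(n,p,w1,plane(t,p,z),q,w2,plane(s,q,z))
for lo,hi,n,a,b,z in(((100,100,40),(130,255,255),'wheel',(483,207),(376,395),73),((18,150,80),(32,255,255),'lid',(399,256),(297,325),9)):
    h1,h2=hsv(t,lo,hi,a,45),hsv(s,lo,hi,b,68); dr(0,h1);dr(1,h2)
    print(n)
    for c,h in((t,h1),(s,h2)):
        e=cv2.fitEllipse(h); print(e, rect(h), plane(c,e[0],z))
cv2.imwrite('pics/ov.png',np.hstack([cv2.resize(ov[0][140:340,140:540],(400,200),),]*1)[:,:,::-1])
A=cv2.resize(ov[0][150:330,140:540],(800,360)); B=cv2.resize(ov[1][140:470,180:450],(196,240))
cv2.imwrite('pics/ov.png',A[:,:,::-1]); cv2.imwrite('pics/ov2.png',cv2.resize(ov[1][140:470,180:450],(490,600))[:,:,::-1])
E
```

```text
base (172.0, 284.5) (37, 34) [376.9 302.9  25. ] (256.0, 167.5) (29, 30) [375.8 305.5  25. ]
cream (328.5, 242.5) (30, 32) [468.1 -16.4  23.5] (304.5, 257.0) (34, 37) [468.7 -11.2  23.5]
green (458.5, 303.0) (30, 27) [ 347.  -283.4   21.5] (227.5, 397.5) (42, 48) [ 345.7 -280.    21.5]
wheel
((482.109375, 207.19129943847656), (71.686767578125, 74.3076171875), 124.10869598388672) ((482.0, 207.0), (75, 73)) [ 536.6 -323.5   73. ]
((375.6487121582031, 403.31732177734375), (113.23534393310547, 119.68214416503906), 129.34385681152344) ((376.0, 405.0), (119, 117)) [ 537.1 -337.5   73. ]
lid
((398.8348083496094, 254.92799377441406), (22.905675888061523, 23.164960861206055), 140.2899169921875) ((399.0, 255.0), (23, 23)) [ 445.9 -163.5    9. ]
((296.257080078125, 328.4149475097656), (21.6260929107666, 28.690996170043945), 81.34434509277344) ((296.5, 329.0), (28, 21)) [ 445.4 -161.3    9. ]
```

View pics/ov.png

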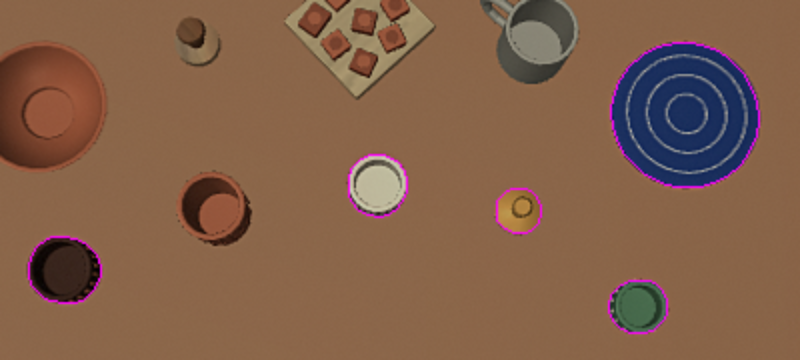

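View pics/ov2.png

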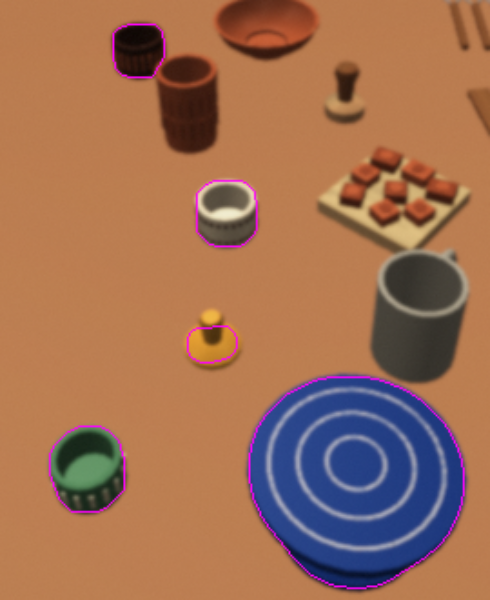

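```bash
python3 - <<'E'
from m import *
for n,uv,R in(('top',(483,207),34),('side',(376,395),50)):
    c=cam(n); f=c['frame'].astype(int)
    hull=hsv(c,(100,100,40),(130,255,255),uv,70 if n=='side' else 45)
    k=np.zeros((480,640),np.uint8); cv2.drawContours(k,[hull],-1,1,-1); k=cv2.erode(k,np.ones((7,7)))
    b=((f[:,:,0]>85)&(k>0)).astype(np.uint8)
    cs,hi=cv2.findContours(b,cv2.RETR_TREE,1)
    for q in cs:
        if len(q)>25:
            e=cv2.fitEllipse(q); print(n,np.round(e[0],1),np.round(e[1],1),plane(c,e[0],73))
E
```

```text
top [485.6 210.3] [30.5 35.3] [ 530.5 -330.3   73. ]
top [479.7 206.7] [32.7 38.2] [ 537.5 -318.7   73. ]
top [482.7 206.8] [57.  60.4] [ 537.5 -324.7   73. ]
top [483.  206.4] [19.3 20.1] [ 538.3 -325.2   73. ]
top [482.8 205.3] [36.6 39. ] [ 540.4 -324.9   73. ]
top [493.  195.1] [26.8 42.5] [ 561.8 -346.1   73. ]
top [810.9 629.1] [ 243.2 1129.8] [-251.3 -918.4   73. ]
side [375.8 397.6] [ 88.2 100.6] [ 538.7 -330.    73. ]
side [376.1 397.4] [84.  95.4] [ 539.1 -329.7   73. ]
side [375.7 395.6] [59.5 67.8] [ 539.  -327.3   73. ]
side [375.9 395.3] [55.1 62.6] [ 539.3 -326.9   73. ]
side [375.6 394.4] [30.7 35.2] [ 539.2 -325.6   73. ]
side [375.7 394.3] [26.4 29.9] [ 539.3 -325.5   73. ]
```

```bash
cat > g.py <<'E'
from h import *
import sys
from scipy.spatial.transform import Rotation as Ro
s=env.state(); R=Ro.from_euler('xyz',s['tcp_rot'])
print('t',round(s['t'],2),'pos',s['eef_pos'].round(1),'yaw',round(np.degrees(s['tcp_rot'][2]),1),'open',round(s['opening'],3),'f',s['ft_force'].round(1),'grip',round(s['grip_force'],1))
p=s['eef_pos']
for a in sys.argv[1:]:
    q=np.array(eval(a),float); print(q,'shift',R.inv().apply(q-p).round(1)); p=q
E
python3 g.py 376.5,304,190 376.5,304,70
```

```text
t 0.3 pos [183.9 597.2 189.8] yaw 162.9 open 1.002 f [ 0.2 -0.1  0.9] grip 0.0
[376.5 304.  190. ] shift [-2.704e+02 -2.235e+02 -2.000e-01]
[376.5 304.   70. ] shift [ -0.   0. 120.]
```

Request:
{"api": "arm_command", "payload": {
  "targets": [
    [-39,-32,0,0,1],
    [-77,-64,0,0,1],
    [-115,-95,0,0,1],
    [-154,-127,0,0,1],
    [-192,-159,0,0,1]
  ]
}}

```text
t: 0.8
eef_pos: [321.3, 387.3, 190.0]
tcp_rot: [3.141, 0.0, 2.843]
ft_force: [0.9, -0.3, 0.4]
opening: 1.005
grip_force: 0.0
```

Request:
{"api": "arm_command", "payload": {
  "targets": [
    [-39,-32,0,0,1],
    [-78,-64.5,0,0,1],
    [-78,-64.5,40,0,1],
    [-78,-64.5,80,0,1],
    [-78,-64.5,120,0,1]
  ]
}}

```text
t: 1.3
eef_pos: [376.7, 303.9, 69.1]
tcp_rot: [3.14, 0.001, 2.841]
ft_force: [1.1, 0.3, -0.4]
opening: 0.995
grip_force: 0.0
```

Request:
{"api": "arm_command", "payload": {
  "targets": [
    [0,0,0,0,1],
    [0,0,0,0,1]
  ]
}}

```text
t: 1.5
eef_pos: [376.3, 304.5, 70.4]
tcp_rot: [-3.141, -0.001, 2.843]
ft_force: [-0.7, -0.0, 0.4]
opening: 0.996
grip_force: 0.0
```

```bash
python3 g.py 376.5,304,10; python3 -c "
from h import *
c=cam('top');save(c,'t1.png');d=cam('side');cv2.imwrite('pics/b1.png',np.hstack([cv2.resize(c['frame'][200:350,90:290],(400,300)),cv2.resize(d['frame'][80:230,150:350],(400,300))])[:,:,::-1])"
```

```text
t 1.5 pos [376.3 304.5  70.4] yaw 162.9 open 0.996 f [-0.7 -0.   0.4] grip 0.0
[376.5 304.   10. ] shift [-0.4 -0.4 60.4]
```

View pics/b1.png

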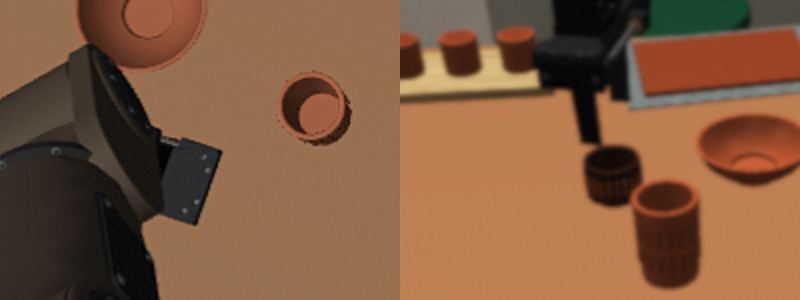

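Tracking is accurate, and the picture shows the open gripper over the base pot. I'll lower, then grip in two crossed directions so the pot ends up centred in the fingers.

Request:
{"api": "arm_command", "payload": {
  "targets": [
    [0,0,30,0,1],
    [0,0,50,0,1],
    [0,0,58,0,1],
    [0,0,58,0,0.6],
    [0,0,58,0,0.6]
  ]
}}

```text
t: 2.1
eef_pos: [376.7, 304.8, 13.2]
tcp_rot: [3.14, 0.001, 2.843]
ft_force: [0.0, -0.2, 0.4]
opening: 0.886
grip_force: 0.0
```

Request:
{"api": "arm_command", "payload": {
  "targets": [
    [0,0,0,0,0.6],
    [0,0,0,0,0.6],
    [0,0,0,0,0.6]
  ]
}}

```text
t: 2.4
eef_pos: [376.4, 304.5, 12.7]
tcp_rot: [3.141, 0.001, 2.843]
ft_force: [-1.9, -1.0, 7.5]
opening: 0.696
grip_force: 30.0
```

Request:
{"api": "arm_command", "payload": {
  "targets": [
    [0,0,0,0,1],
    [0,0,0,0,1],
    [0,0,0,0,1],
    [0,0,0,8,1],
    [0,0,0,16,1]
  ]
}}

```text
t: 2.9
eef_pos: [376.1, 304.4, 11.9]
tcp_rot: [-3.142, -0.0, 2.558]
ft_force: [-0.5, 0.4, 0.5]
opening: 0.991
grip_force: 0.0
```

Request:
{"api": "arm_command", "payload": {
  "targets": [
    [0,0,0,8,1],
    [0,0,0,16,1],
    [0,0,0,24,1],
    [0,0,0,32,1],
    [0,0,0,40,1]
  ]
}}

```text
t: 3.4
eef_pos: [376.1, 304.4, 11.9]
tcp_rot: [-3.141, -0.0, 1.86]
ft_force: [0.9, 0.2, 0.2]
opening: 1.001
grip_force: 0.0
```

Request:
{"api": "arm_command", "payload": {
  "targets": [
    [0,0,0,8,1],
    [0,0,0,16,1],
    [0,0,0,24,1],
    [0,0,0,32,1],
    [0,0,0,34,1]
  ]
}}

```text
t: 3.9
eef_pos: [376.1, 304.4, 11.9]
tcp_rot: [-3.142, -0.0, 1.267]
ft_force: [-0.3, 0.3, 0.2]
opening: 0.999
grip_force: 0.0
```

Request:
{"api": "arm_command", "payload": {
  "targets": [
    [0,0,0,0,0.6],
    [0,0,0,0,0.6],
    [0,0,0,0,0.6],
    [0,0,0,0,0.6],
    [0,0,0,0,0.6]
  ]
}}

```text
t: 4.4
eef_pos: [376.3, 304.4, 12.0]
tcp_rot: [3.141, -0.0, 1.272]
ft_force: [0.3, 0.6, -0.5]
opening: 0.676
grip_force: 30.0
```

Request:
{"api": "arm_command", "payload": {
  "targets": [
    [0,0,-10,0,0.5],
    [0,0,-30,0,0.5],
    [0,0,-65,0,0.5],
    [0,0,-105,0,0.5],
    [0,0,-140,0,0.5]
  ]
}}

```text
t: 4.9
eef_pos: [375.8, 304.2, 154.3]
tcp_rot: [3.141, -0.0, 1.272]
ft_force: [1.5, 0.0, -0.6]
opening: 0.676
grip_force: 30.0
```

```bash
python3 g.py 538.5,-325,153 538.5,-325,85.5
```

```text
t 4.9 pos [375.8 304.2 154.3] yaw 72.9 open 0.676 f [ 1.5  0.  -0.6] grip 30.0
[ 538.5 -325.   153. ] shift [-553.5  340.6    1.2]
[ 538.5 -325.    85.5] shift [-0.  -0.  67.5]
```

Request:
{"api": "arm_command", "payload": {
  "targets": [
    [-25,15,0,0,0.5],
    [-60,37,0,0,0.5],
    [-98,60.5,0,0,0.5],
    [-137,84.5,0,0,0.5],
    [-176,108.5,0,0,0.5]
  ]
}}

```text
t: 5.4
eef_pos: [427.9, 102.6, 152.6]
tcp_rot: [3.141, -0.0, 1.273]
ft_force: [0.6, 1.0, -1.3]
opening: 0.679
grip_force: 30.0
```

Request:
{"api": "arm_command", "payload": {
  "targets": [
    [-39,24,0,0,0.5],
    [-78,48,0,0,0.5],
    [-117,72,0,0,0.5],
    [-156,96,0,0,0.5],
    [-195,120,0,0,0.5]
  ]
}}

```text
t: 5.9
eef_pos: [485.2, -119.4, 152.6]
tcp_rot: [3.141, -0.0, 1.272]
ft_force: [1.5, 0.5, -1.0]
opening: 0.674
grip_force: 30.0
```

Request:
{"api": "arm_command", "payload": {
  "targets": [
    [-39,24,0,0,0.5],
    [-78,48,0,0,0.5],
    [-117,72,0,0,0.5],
    [-150,92,0,0,0.5],
    [-175,107.5,0,0,0.5]
  ]
}}

```text
t: 6.4
eef_pos: [536.4, -318.6, 152.3]
tcp_rot: [-3.141, -0.0, 1.271]
ft_force: [1.3, 0.7, -1.6]
opening: 0.674
grip_force: 30.0
```

Request:
{"api": "arm_command", "payload": {
  "targets": [
    [-7.5,4.6,0,0,0.5],
    [-7.5,4.6,0,0,0.5]
  ]
}}

```text
t: 6.6
eef_pos: [538.3, -325.4, 151.8]
tcp_rot: [-3.141, -0.0, 1.271]
ft_force: [0.4, 1.4, -1.8]
opening: 0.677
grip_force: 30.0
```

```bash
python3 g.py 538.5,-325,85.5;python3 -c "
from h import *
c=cam('top');d=cam('side');cv2.imwrite('pics/b2.png',np.hstack([cv2.resize(c['frame'][130:280,400:600],(400,300)),cv2.resize(d['frame'][240:480,200:520],(400,300))])[:,:,::-1])"
```

```text
t 6.6 pos [ 538.3 -325.4  151.8] yaw 72.8 open 0.677 f [ 0.4  1.4 -1.8] grip 30.0
[ 538.5 -325.    85.5] shift [ 0.4  0.1 66.3]
```

View pics/b2.png

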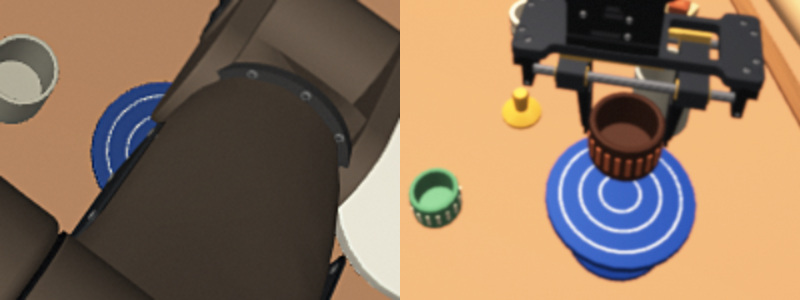

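The side view shows the pot held upright above the wheel centre and clear of the mug. Next I lower it.

Request:
{"api": "arm_command", "payload": {
  "targets": [
    [0,0,20,0,0.5],
    [0,0,45,0,0.5],
    [0,0,58,0,0.5],
    [0,0,62,0,0.5],
    [0,0,64,0,0.5]
  ]
}}

```text
t: 7.2
eef_pos: [538.9, -324.4, 88.2]
tcp_rot: [-3.142, -0.0, 1.273]
ft_force: [0.4, -0.2, -1.2]
opening: 0.674
grip_force: 30.0
```

Request:
{"api": "arm_command", "payload": {
  "targets": [
    [0,0,1,0,0.5],
    [0,0,1.8,0,0.5],
    [0,0,2.4,0,0.5],
    [0,0,2.4,0,0.5]
  ]
}}

```text
t: 7.6
eef_pos: [538.8, -325.0, 85.8]
tcp_rot: [3.141, 0.0, 1.272]
ft_force: [0.4, -0.5, -2.7]
opening: 0.673
grip_force: 30.0
```

Request:
{"api": "arm_command", "payload": {
  "targets": [
    [0,0,0.4,0,0.5],
    [0,0,0.8,0,0.5]
  ]
}}

```text
t: 7.8
eef_pos: [538.8, -325.0, 85.0]
tcp_rot: [3.141, 0.0, 1.272]
ft_force: [-1.3, 1.0, 4.1]
opening: 0.674
grip_force: 30.0
```

Request:
{"api": "arm_command", "payload": {
  "targets": [
    [0,0,0,0,0.75],
    [0,0,0,0,0.8],
    [0,0,0,0,1],
    [0,0,0,0,1]
  ]
}}

```text
t: 8.2
eef_pos: [538.7, -324.9, 84.7]
tcp_rot: [3.142, -0.0, 1.272]
ft_force: [0.2, -0.7, -0.5]
opening: 0.916
grip_force: 0.0
```

Request:
{"api": "arm_command", "payload": {
  "targets": [
    [0,0,-5,0,1],
    [0,0,-25,0,1],
    [0,0,-60,0,1],
    [0,0,-100,0,1],
    [0,0,-100,0,1]
  ]
}}

```text
t: 8.7
eef_pos: [540.4, -326.1, 190.4]
tcp_rot: [3.134, 0.003, 1.272]
ft_force: [-0.8, -0.6, -0.7]
opening: 1.005
grip_force: 0.0
```

```bash
python3 g.py 468.4,-13.8,185 468.4,-13.8,14;python3 -c "
from h import *
d=cam('side');cv2.imwrite('pics/b3.png',cv2.resize(d['frame'][240:480,200:520],(640,480))[:,:,::-1])"
```

```text
t 8.7 pos [ 540.4 -326.1  190.4] yaw 72.9 open 1.005 f [-0.8 -0.6 -0.7] grip 0.0
[468.4 -13.8 185. ] shift [ 277.3 -160.8    3.3]
[468.4 -13.8  14. ] shift [  0.5  -1.4 171. ]
```

View pics/b3.png

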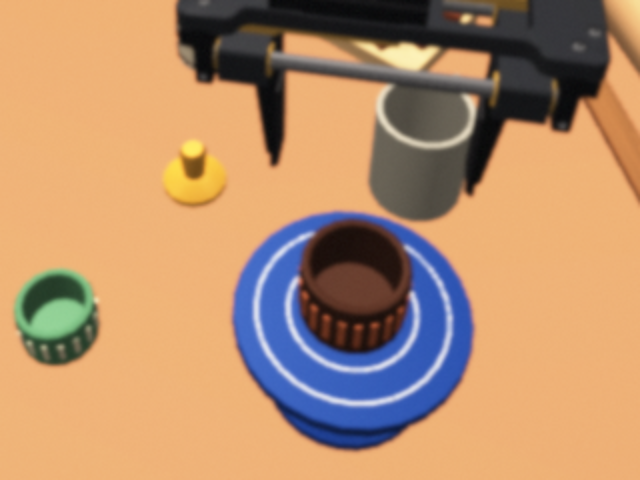

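The pot stands on the wheel, concentric with the rings. The cream tier is next.

Request:
{"api": "arm_command", "payload": {
  "targets": [
    [30,-17,0,0,1],
    [70,-40,0,0,1],
    [112,-64,0,0,1],
    [154,-88,0,0,1],
    [196,-112,0,0,1]
  ]
}}

```text
t: 9.25
eef_pos: [488.2, -102.8, 183.9]
tcp_rot: [-3.14, -0.0, 1.271]
ft_force: [0.8, -0.2, 0.7]
opening: 1.0
grip_force: 0.0
```

Request:
{"api": "arm_command", "payload": {
  "targets": [
    [40,-23,0,0,1],
    [70,-40,10,0,1],
    [80.8,-46.7,40,0,1],
    [80.8,-46.7,80,0,1],
    [80.8,-46.7,110,0,1]
  ]
}}

```text
t: 9.75
eef_pos: [467.5, -12.8, 72.8]
tcp_rot: [-3.14, 0.0, 1.273]
ft_force: [0.2, -0.6, -0.0]
opening: 0.999
grip_force: 0.0
```

Request:
{"api": "arm_command", "payload": {
  "targets": [
    [0,0,0,0,1],
    [0,0,0,0,1]
  ]
}}

```text
t: 9.95
eef_pos: [468.4, -13.6, 74.8]
tcp_rot: [-3.14, 0.0, 1.272]
ft_force: [0.0, -0.7, 0.5]
opening: 1.0
grip_force: 0.0
```

```bash
python3 g.py 468.4,-13.8,14;python3 -c "
from h import *
d=cam('side');cv2.imwrite('pics/c1.png',cv2.resize(d['frame'][180:330,210:410],(640,480))[:,:,::-1])"
```

```text
t 9.95 pos [468.4 -13.6  74.8] yaw 72.9 open 1.0 f [ 0.  -0.7  0.5] grip 0.0
[468.4 -13.8  14. ] shift [-0.2  0.2 60.8]
```

View pics/c1.png

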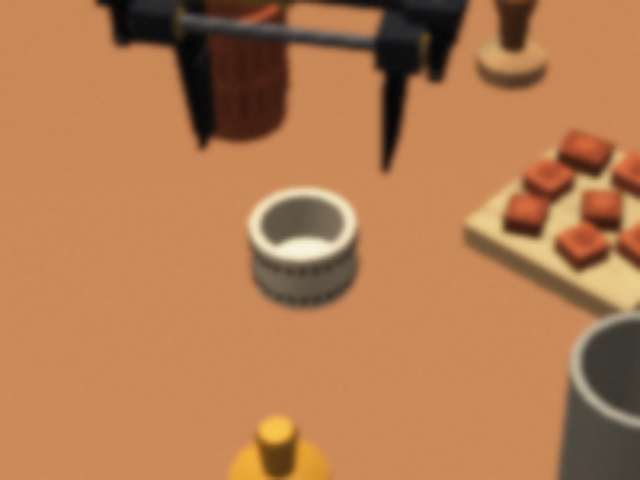

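The cream tier sits midway between the two fingers, so the aim is good. I'll lower, grip, turn −90° and grip again.

Request:
{"api": "arm_command", "payload": {
  "targets": [
    [0,0,30,0,1],
    [0,0,50,0,1],
    [0,0,60,0,1],
    [0,0,60,0,0.5],
    [0,0,60,0,0.5]
  ]
}}

```text
t: 10.5
eef_pos: [469.1, -13.8, 15.7]
tcp_rot: [3.14, -0.0, 1.272]
ft_force: [0.2, -0.4, -0.5]
opening: 0.883
grip_force: 0.0
```

Request:
{"api": "arm_command", "payload": {
  "targets": [
    [0,0,0,0,0.5],
    [0,0,0,0,0.5],
    [0,0,0,0,0.5]
  ]
}}

```text
t: 10.8
eef_pos: [468.9, -13.6, 15.3]
tcp_rot: [3.14, -0.0, 1.272]
ft_force: [1.9, -0.7, 0.3]
opening: 0.636
grip_force: 0.6
```

Request:
{"api": "arm_command", "payload": {
  "targets": [
    [0,0,0,0,1],
    [0,0,0,0,1],
    [0,0,0,0,1],
    [0,0,0,-8,1],
    [0,0,0,-16,1]
  ]
}}

```text
t: 11.3
eef_pos: [468.5, -13.6, 14.7]
tcp_rot: [-3.141, -0.0, 1.557]
ft_force: [-0.1, 0.5, -0.2]
opening: 0.978
grip_force: 0.0
```

Request:
{"api": "arm_command", "payload": {
  "targets": [
    [0,0,0,-8,1],
    [0,0,0,-16,1],
    [0,0,0,-24,1],
    [0,0,0,-32,1],
    [0,0,0,-40,1]
  ]
}}

```text
t: 11.8
eef_pos: [468.5, -13.6, 14.7]
tcp_rot: [-3.142, -0.0, 2.255]
ft_force: [0.7, -0.1, 0.5]
opening: 1.001
grip_force: 0.0
```

Request:
{"api": "arm_command", "payload": {
  "targets": [
    [0,0,0,-8,1],
    [0,0,0,-16,1],
    [0,0,0,-24,1],
    [0,0,0,-32,1],
    [0,0,0,-34,1]
  ]
}}

```text
t: 12.3
eef_pos: [468.5, -13.6, 14.7]
tcp_rot: [3.142, -0.0, 2.848]
ft_force: [0.5, -0.2, 0.1]
opening: 0.998
grip_force: 0.0
```

Request:
{"api": "arm_command", "payload": {
  "targets": [
    [0,0,0,0,0.5],
    [0,0,0,0,0.5],
    [0,0,0,0,0.5],
    [0,0,0,0,0.5],
    [0,0,0,0,0.5]
  ]
}}

```text
t: 12.8
eef_pos: [468.5, -13.6, 14.7]
tcp_rot: [3.142, 0.0, 2.842]
ft_force: [-1.2, -0.8, -0.1]
opening: 0.638
grip_force: 0.8
```

```bash
python3 g.py 538.7,-325,202
```

```text
t 12.8 pos [468.5 -13.6  14.7] yaw 162.9 open 0.638 f [-1.2 -0.8 -0.1] grip 0.8
[ 538.7 -325.   202. ] shift [-158.8 -276.8 -187.3]
```

Request:
{"api": "arm_command", "payload": {
  "targets": [
    [0,0,0,0,0.5],
    [0,0,0,0,0.5],
    [0,0,-8,0,0.5],
    [0,0,-25,0,0.5],
    [0,0,-55,0,0.5]
  ]
}}

```text
t: 13.3
eef_pos: [467.6, -13.5, 69.6]
tcp_rot: [-3.141, -0.003, 2.843]
ft_force: [-0.5, 0.1, -1.0]
opening: 0.624
grip_force: 30.0
```

Request:
{"api": "arm_command", "payload": {
  "targets": [
    [0,0,-40,0,0.5],
    [0,0,-75,0,0.5],
    [0,0,-95,0,0.5],
    [0,0,-105,0,0.5],
    [0,0,-105,0,0.5]
  ]
}}

```text
t: 13.8
eef_pos: [468.8, -13.6, 175.7]
tcp_rot: [3.141, 0.002, 2.843]
ft_force: [0.2, 0.4, -1.6]
opening: 0.621
grip_force: 30.0
```

```bash
python3 g.py 538.7,-325,175
```

```text
t 13.8 pos [468.8 -13.6 175.7] yaw 162.9 open 0.621 f [ 0.2  0.4 -1.6] grip 30.0
[ 538.7 -325.   175. ] shift [-158.5 -277.     0.9]
```

Request:
{"api": "arm_command", "payload": {
  "targets": [
    [-11,-20,0,0,0.5],
    [-29,-50,0,0,0.5],
    [-49,-85,0,0,0.5],
    [-69,-120,0,0,0.5],
    [-89,-155,0,0,0.5]
  ]
}}

```text
t: 14.3
eef_pos: [507.5, -189.3, 173.0]
tcp_rot: [3.141, -0.003, 2.843]
ft_force: [0.4, -1.1, -0.9]
opening: 0.621
grip_force: 30.0
```

Request:
{"api": "arm_command", "payload": {
  "targets": [
    [-20,-35,0,0,0.5],
    [-40,-70,0,0,0.5],
    [-57,-100,0,0,0.5],
    [-67,-117,0,0,0.5],
    [-69.7,-121.9,0,0,0.5]
  ]
}}

```text
t: 14.8
eef_pos: [538.2, -326.5, 172.4]
tcp_rot: [3.141, -0.003, 2.841]
ft_force: [-0.4, 0.4, -1.9]
opening: 0.623
grip_force: 30.0
```

Request:
{"api": "arm_command", "payload": {
  "targets": [
    [0,0,15,0,0.5],
    [0,0,25,0,0.5],
    [0,0,30,0,0.5],
    [0,0,30,0,0.5],
    [0,0,30,0,0.5]
  ]
}}

```text
t: 15.3
eef_pos: [538.9, -324.6, 144.9]
tcp_rot: [3.142, 0.0, 2.843]
ft_force: [0.3, 0.1, -1.6]
opening: 0.621
grip_force: 30.0
```

```bash
python3 g.py 538.7,-325,131;python3 -c "
from h import *
d=cam('side');cv2.imwrite('pics/c2.png',cv2.resize(d['frame'][270:450,280:480],(640,576))[:,:,::-1])"
```

```text
t 15.3 pos [ 538.9 -324.6  144.9] yaw 162.9 open 0.621 f [ 0.3  0.1 -1.6] grip 30.0
[ 538.7 -325.   131. ] shift [ 0.1 -0.4 13.9]
```

View pics/c2.png

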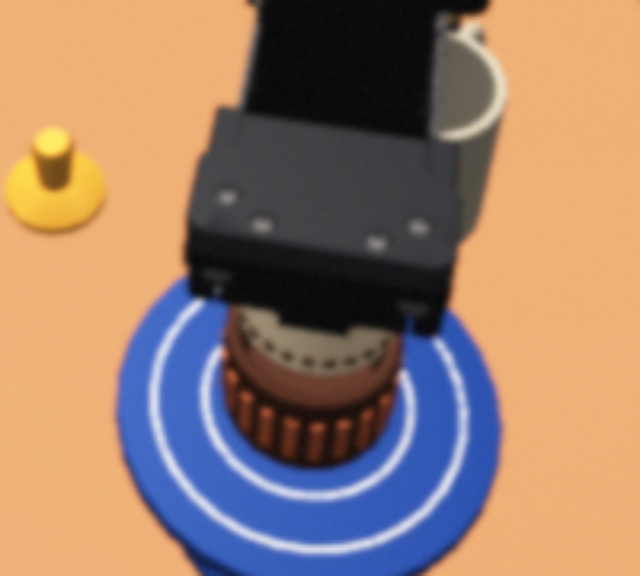

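The cream tier is above the pot's mouth, on the same axis. I'll lower it slowly and watch the force.

Request:
{"api": "arm_command", "payload": {
  "targets": [
    [0,0,4,0,0.5],
    [0,0,8,0,0.5],
    [0,0,11,0,0.5],
    [0,0,12.5,0,0.5],
    [0,0,13,0,0.5]
  ]
}}

```text
t: 15.85
eef_pos: [538.6, -324.9, 131.4]
tcp_rot: [3.141, -0.0, 2.843]
ft_force: [-1.0, -0.7, -0.8]
opening: 0.619
grip_force: 30.0
```

Request:
{"api": "arm_command", "payload": {
  "targets": [
    [0,0,0.4,0,0.5],
    [0,0,0.8,0,0.5],
    [0,0,0.8,0,0.5]
  ]
}}

```text
t: 16.15
eef_pos: [538.7, -325.0, 130.9]
tcp_rot: [3.142, 0.0, 2.843]
ft_force: [0.3, -0.5, -1.1]
opening: 0.62
grip_force: 30.0
```

Request:
{"api": "arm_command", "payload": {
  "targets": [
    [0,0,0.3,0,0.5],
    [0,0,0.5,0,0.5]
  ]
}}

```text
t: 16.35
eef_pos: [538.8, -325.0, 130.7]
tcp_rot: [-3.142, 0.0, 2.843]
ft_force: [-0.8, 0.3, 2.6]
opening: 0.62
grip_force: 30.0
```

Request:
{"api": "arm_command", "payload": {
  "targets": [
    [0,0,0,0,0.7],
    [0,0,0,0,0.8],
    [0,0,0,0,1],
    [0,0,0,0,1]
  ]
}}

```text
t: 16.75
eef_pos: [538.7, -325.0, 130.4]
tcp_rot: [3.141, -0.0, 2.843]
ft_force: [-0.4, 0.5, -1.3]
opening: 0.895
grip_force: 0.0
```

Request:
{"api": "arm_command", "payload": {
  "targets": [
    [0,0,-5,0,1],
    [0,0,-25,0,1],
    [0,0,-50,0,1],
    [0,0,-70,0,1],
    [0,0,-70,0,1]
  ]
}}

```text
t: 17.25
eef_pos: [539.6, -325.6, 203.4]
tcp_rot: [-3.14, 0.005, 2.843]
ft_force: [0.1, 0.1, -0.2]
opening: 1.001
grip_force: 0.0
```

Request:
{"api": "arm_command", "payload": {
  "targets": [
    [30,-2,0,0,1],
    [75,-6,0,0,1],
    [120,-9,0,0,1],
    [165,-13,0,0,1],
    [196.7,-15.2,0,0,1]
  ]
}}

```text
t: 17.75
eef_pos: [343.7, -280.3, 199.8]
tcp_rot: [3.141, -0.001, 2.843]
ft_force: [0.5, -0.6, -0.0]
opening: 1.002
grip_force: 0.0
```

Request:
{"api": "arm_command", "payload": {
  "targets": [
    [0,0,40,0,1],
    [0,0,80,0,1],
    [0,0,115,0,1],
    [0,0,130,0,1],
    [0,0,130,0,1]
  ]
}}

```text
t: 18.25
eef_pos: [345.3, -280.6, 68.3]
tcp_rot: [3.139, -0.004, 2.843]
ft_force: [-0.5, 0.2, 0.3]
opening: 0.996
grip_force: 0.0
```

```bash
python3 g.py 346.3,-281.7,14.7;python3 -c "
from h import *
d=cam('side');cv2.imwrite('pics/g1.png',cv2.resize(d['frame'][270:470,150:470],(800,500))[:,:,::-1])"
```

```text
t 18.25 pos [ 345.3 -280.6   68.3] yaw 162.9 open 0.996 f [-0.5  0.2  0.3] grip 0.0
[ 346.3 -281.7   14.7] shift [-1.5 -0.9 53.6]
```

View pics/g1.png

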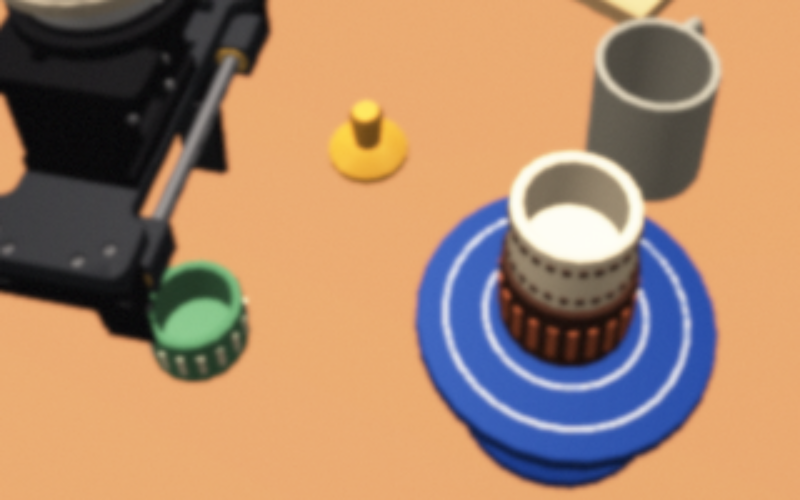

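The cream tier is seated squarely in the pot. The fingertips sit near crop pixels (130,335) and (215,165) on either side of the green tier. I'll check that numerically.

```bash
python3 - <<'E'
from h import *
d=cam('side'); s=env.state(); print(s['eef_pos'],s['tcp_rot'])
y=np.array([.294,.956,0])
for k in(-52,0,52):
    p=proj(d,s['eef_pos']+k*y); print(k,(p-[150,270])*2.5)
for z in (0,43): print(z,(proj(d,[346.3,-281.7,z])-[150,270])*2.5)
E
```

```text
[ 346.2129863 -281.5378148   70.4722784] [ 3.14118038e+00 -5.23399590e-04  2.84282588e+00]
-52 [141.75 363.25]
0 [180.75 270.75]
52 [215.   189.25]
0 [200.25 342.  ]
43 [188.75 300.  ]
```

Request:
{"api": "arm_command", "payload": {
  "targets": [
    [0,0,28,0,1],
    [0,0,48,0,1],
    [0,0,58,0,1],
    [0,0,58,0,0.4],
    [0,0,58,0,0.4]
  ]
}}

```text
t: 18.85
eef_pos: [346.6, -281.9, 13.2]
tcp_rot: [-3.141, 0.001, 2.843]
ft_force: [-0.2, 0.4, -0.9]
opening: 0.881
grip_force: 0.0
```

Request:
{"api": "arm_command", "payload": {
  "targets": [
    [0,0,0,0,0.4],
    [0,0,0,0,0.4],
    [0,0,0,0,0.4],
    [0,0,0,0,0.4],
    [0,0,0,0,0.4]
  ]
}}

```text
t: 19.35
eef_pos: [346.4, -281.6, 12.7]
tcp_rot: [-3.141, 0.0, 2.843]
ft_force: [0.1, 1.7, 6.3]
opening: 0.557
grip_force: 30.0
```

Request:
{"api": "arm_command", "payload": {
  "targets": [
    [0,0,0,0,1],
    [0,0,0,0,1],
    [0,0,0,0,1],
    [0,0,0,0,1],
    [0,0,0,8,1]
  ]
}}

```text
t: 19.85
eef_pos: [346.2, -281.6, 12.3]
tcp_rot: [3.141, -0.0, 2.702]
ft_force: [0.7, -0.1, 0.5]
opening: 0.923
grip_force: 0.0
```

Request:
{"api": "arm_command", "payload": {
  "targets": [
    [0,0,0,8,1],
    [0,0,0,16,1],
    [0,0,0,24,1],
    [0,0,0,32,1],
    [0,0,0,40,1]
  ]
}}

```text
t: 20.35
eef_pos: [346.2, -281.6, 12.3]
tcp_rot: [3.142, -0.0, 1.999]
ft_force: [-0.5, 0.6, -0.7]
opening: 1.0
grip_force: 0.0
```

Request:
{"api": "arm_command", "payload": {
  "targets": [
    [0,0,0,8,1],
    [0,0,0,16,1],
    [0,0,0,24,1],
    [0,0,0,32,1],
    [0,0,0,40,1]
  ]
}}

```text
t: 20.85
eef_pos: [346.2, -281.6, 12.3]
tcp_rot: [-3.141, -0.0, 1.301]
ft_force: [0.1, 0.1, 0.2]
opening: 1.0
grip_force: 0.0
```

Request:
{"api": "arm_command", "payload": {
  "targets": [
    [0,0,0,2,1],
    [0,0,0,2,0.4],
    [0,0,0,2,0.4],
    [0,0,0,2,0.4],
    [0,0,0,2,0.4]
  ]
}}

```text
t: 21.35
eef_pos: [346.3, -281.6, 12.4]
tcp_rot: [3.142, -0.0, 1.273]
ft_force: [-0.0, -0.5, -0.0]
opening: 0.723
grip_force: 0.0
```

Request:
{"api": "arm_command", "payload": {
  "targets": [
    [0,0,0,0,0.4],
    [0,0,0,0,0.4],
    [0,0,0,0,0.4],
    [0,0,0,0,0.4]
  ]
}}

```text
t: 21.75
eef_pos: [346.3, -281.6, 12.4]
tcp_rot: [3.141, 0.0, 1.272]
ft_force: [0.8, 0.0, 0.6]
opening: 0.546
grip_force: 30.0
```

```bash
python3 g.py 538.75,-325,12
```

```text
t 21.75 pos [ 346.3 -281.6   12.4] yaw 72.9 open 0.546 f [0.8 0.  0.6] grip 30.0
[ 538.75 -325.     12.  ] shift [ 15.2 196.7   0.5]
```

Request:
{"api": "arm_command", "payload": {
  "targets": [
    [0,0,-8,0,0.4],
    [0,0,-30,0,0.4],
    [0,0,-70,0,0.4],
    [0,0,-110,0,0.4],
    [0,0,-150,0,0.4]
  ]
}}

```text
t: 22.25
eef_pos: [345.8, -281.2, 164.5]
tcp_rot: [-3.141, -0.0, 1.272]
ft_force: [0.4, -1.2, -1.4]
opening: 0.548
grip_force: 30.0
```

Request:
{"api": "arm_command", "payload": {
  "targets": [
    [0,0,-30,0,0.4],
    [0,0,-42,0,0.4],
    [0,0,-42,0,0.4]
  ]
}}

```text
t: 22.55
eef_pos: [346.5, -281.9, 206.4]
tcp_rot: [3.138, 0.002, 1.272]
ft_force: [0.1, 0.1, -2.2]
opening: 0.555
grip_force: 30.0
```

Request:
{"api": "arm_command", "payload": {
  "targets": [
    [1.5,20,0,0,0.4],
    [4.5,60,0,0,0.4],
    [7.7,100,0,0,0.4],
    [10.8,140,0,0,0.4],
    [13.5,175,0,0,0.4]
  ]
}}

```text
t: 23.05
eef_pos: [518.8, -320.1, 202.9]
tcp_rot: [-3.14, -0.001, 1.272]
ft_force: [0.2, -0.7, -1.3]
opening: 0.547
grip_force: 30.0
```

Request:
{"api": "arm_command", "payload": {
  "targets": [
    [1.6,20,0,0,0.4],
    [1.7,21.7,0,0,0.4],
    [1.7,21.7,8,0,0.4],
    [1.7,21.7,16,0,0.4],
    [1.7,21.7,16,0,0.4]
  ]
}}

```text
t: 23.55
eef_pos: [537.3, -324.5, 186.9]
tcp_rot: [-3.139, -0.001, 1.271]
ft_force: [0.5, -0.4, -0.3]
opening: 0.55
grip_force: 30.0
```

Request:
{"api": "arm_command", "payload": {
  "targets": [
    [0,0,0,0,0.4],
    [0,0,0,0,0.4]
  ]
}}

```text
t: 23.75
eef_pos: [538.5, -325.1, 188.8]
tcp_rot: [3.141, 0.0, 1.272]
ft_force: [-0.0, -0.1, -0.9]
opening: 0.55
grip_force: 30.0
```

```bash
python3 g.py 538.75,-325,168.5;python3 -c "
from h import *
d=cam('side');cv2.imwrite('pics/g2.png',cv2.resize(d['frame'][230:430,270:490],(640,582))[:,:,::-1])"
```

```text
t 23.75 pos [ 538.5 -325.1  188.8] yaw 72.9 open 0.55 f [-0.  -0.1 -0.9] grip 30.0
[ 538.75 -325.    168.5 ] shift [ 0.2  0.2 20.3]
```

View pics/g2.png

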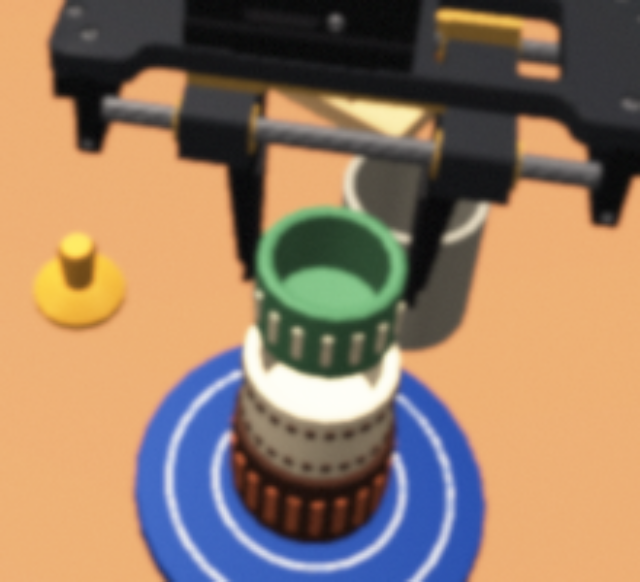

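The green tier hangs upright above the cream mouth, and the jar's axis runs straight (313 → 321 → 331 px with height). I'll lower it.

Request:
{"api": "arm_command", "payload": {
  "targets": [
    [0,0,7,0,0.4],
    [0,0,13,0,0.4],
    [0,0,17,0,0.4],
    [0,0,18.5,0,0.4],
    [0,0,19,0,0.4]
  ]
}}

```text
t: 24.3
eef_pos: [538.7, -325.0, 169.1]
tcp_rot: [-3.141, -0.0, 1.272]
ft_force: [0.1, -0.1, -0.6]
opening: 0.552
grip_force: 30.0
```

Request:
{"api": "arm_command", "payload": {
  "targets": [
    [0,0,0.4,0,0.4],
    [0,0,0.8,0,0.4],
    [0,0,0.8,0,0.4]
  ]
}}

```text
t: 24.6
eef_pos: [538.7, -325.0, 168.7]
tcp_rot: [3.141, -0.0, 1.272]
ft_force: [-0.2, -0.4, -0.9]
opening: 0.555
grip_force: 30.0
```

Request:
{"api": "arm_command", "payload": {
  "targets": [
    [0,0,0.3,0,0.4],
    [0,0,0.6,0,0.4],
    [0,0,0.6,0,0.4]
  ]
}}

```text
t: 24.9
eef_pos: [538.8, -325.1, 168.4]
tcp_rot: [3.141, 0.0, 1.272]
ft_force: [-1.1, -0.1, 3.5]
opening: 0.55
grip_force: 30.0
```

Request:
{"api": "arm_command", "payload": {
  "targets": [
    [0,0,0,0,0.65],
    [0,0,0,0,0.75],
    [0,0,0,0,1],
    [0,0,0,0,1],
    [0,0,0,0,1]
  ]
}}

```text
t: 25.4
eef_pos: [538.7, -325.0, 167.9]
tcp_rot: [-3.141, -0.0, 1.272]
ft_force: [-0.6, 0.1, -0.0]
opening: 0.918
grip_force: 0.0
```

Request:
{"api": "arm_command", "payload": {
  "targets": [
    [0,0,-5,0,1],
    [0,0,-25,0,1],
    [0,0,-50,0,1],
    [0,0,-70,0,1],
    [0,0,-70,0,1]
  ]
}}

```text
t: 25.9
eef_pos: [539.5, -325.6, 241.1]
tcp_rot: [3.137, 0.002, 1.272]
ft_force: [0.0, -0.3, -0.7]
opening: 0.998
grip_force: 0.0
```

Request:
{"api": "arm_command", "payload": {
  "targets": [
    [20,-21,0,0,1],
    [50,-53,0,0,1],
    [80,-85,0,0,1],
    [110,-117,0,0,1],
    [128,-136.8,0,0,1]
  ]
}}

```text
t: 26.4
eef_pos: [443.7, -160.1, 237.5]
tcp_rot: [-3.14, -0.0, 1.273]
ft_force: [0.3, 0.1, -0.1]
opening: 1.001
grip_force: 0.0
```

Request:
{"api": "arm_command", "payload": {
  "targets": [
    [0,0,40,0,1],
    [0,0,80,0,1],
    [0,0,120,0,1],
    [0,0,155,0,1],
    [0,0,170,0,1]
  ]
}}

```text
t: 26.9
eef_pos: [444.1, -161.5, 64.9]
tcp_rot: [-3.137, -0.001, 1.272]
ft_force: [-0.2, 0.4, -0.8]
opening: 0.998
grip_force: 0.0
```

Request:
{"api": "arm_command", "payload": {
  "targets": [
    [0,0,0,0,1],
    [0,0,0,0,1]
  ]
}}

```text
t: 27.1
eef_pos: [445.6, -162.3, 68.1]
tcp_rot: [-3.141, -0.0, 1.272]
ft_force: [-0.7, 0.0, 0.2]
opening: 0.998
grip_force: 0.0
```

```bash
python3 g.py 445.6,-162.5,23;python3 -c "
from h import *
d=cam('side');cv2.imwrite('pics/l1.png',cv2.resize(d['frame'][230:430,220:480],(780,600))[:,:,::-1])"
```

```text
t 27.1 pos [ 445.6 -162.3   68.1] yaw 72.9 open 0.998 f [-0.7  0.   0.2] grip 0.0
[ 445.6 -162.5   23. ] shift [-0.2  0.1 45.1]
```

View pics/l1.png

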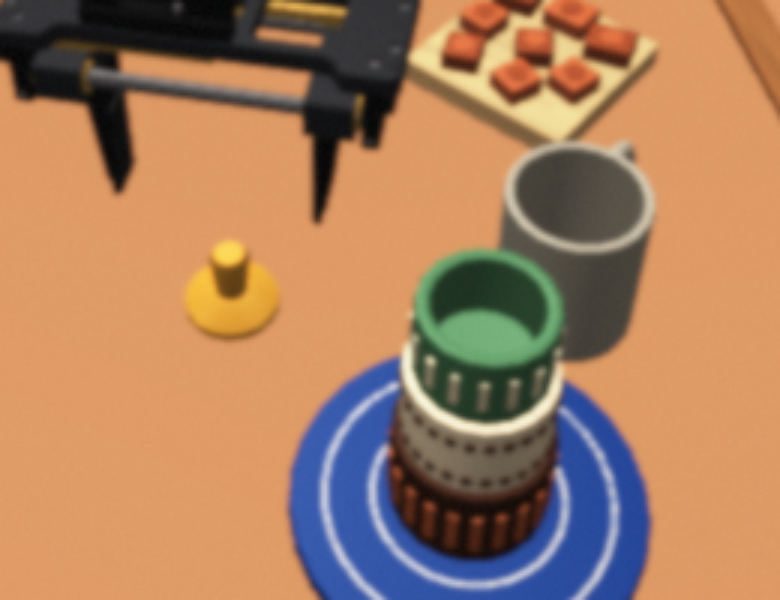

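The green tier is seated and upright, and the fingers straddle the lid. The lid tips easily, so I'll locate the knob more precisely first.

```bash
python3 - <<'E'
from h import *
d=cam('side'); 
hsv=cv2.cvtColor(d['frame'],cv2.COLOR_RGB2HSV)
for n,f in(('top','pics/top0.png'),('side','pics/side0.png')):
    c=cam(n); im=cv2.imread(f); H=cv2.cvtColor(im,cv2.COLOR_BGR2HSV)
    uv=(399,255) if n=='top' else (297,325); k=np.zeros((480,640),np.uint8); cv2.circle(k,uv,28,255,-1)
    b=cv2.inRange(H,np.array((15,140,60)),np.array((35,255,255)))&k
    b=cv2.morphologyEx(b,cv2.MORPH_CLOSE,np.ones((5,5)))
    ys,xs=np.nonzero(b); print(n,xs.min(),xs.max(),ys.min(),ys.max())
    for y in range(ys.min(),ys.max()+1):
        r=xs[ys==y]; print((y,r.min(),r.max()),end=' ')
    print()
    x0=uv[0]-17;y0=uv[1]-20
    cv2.imwrite(f'pics/k_{n}.png',cv2.resize(im[y0:y0+40,x0:x0+40],(400,400),interpolation=1))
    for z in(47,19,8,0): print(z,proj(c,[445.6,-162.3,z]))
cv2.imwrite('pics/k.png',np.hstack([cv2.imread('pics/k_top.png'),cv2.imread('pics/k_side.png')]))
E
```

```text
top 387 410 243 267
(243, np.int64(397), np.int64(399)) (244, np.int64(394), np.int64(403)) (245, np.int64(392), np.int64(405)) (246, np.int64(391), np.int64(406)) (247, np.int64(390), np.int64(407)) (248, np.int64(389), np.int64(408)) (249, np.int64(389), np.int64(409)) (250, np.int64(388), np.int64(409)) (251, np.int64(388), np.int64(410)) (252, np.int64(388), np.int64(410)) (253, np.int64(387), np.int64(410)) (254, np.int64(387), np.int64(410)) (255, np.int64(387), np.int64(410)) (256, np.int64(387), np.int64(410)) (257, np.int64(387), np.int64(410)) (258, np.int64(387), np.int64(410)) (259, np.int64(388), np.int64(410)) (260, np.int64(388), np.int64(409)) (261, np.int64(389), np.int64(409)) (262, np.int64(389), np.int64(408)) (263, np.int64(390), np.int64(407)) (264, np.int64(391), np.int64(406)) (265, np.int64(393), np.int64(405)) (266, np.int64(395), np.int64(403)) (267, np.int64(399), np.int64(399)) 
47 [400.6 252.8]
19 [398.8 254.5]
8 [398.2 255.1]
0 [397.7 255.6]
side 281 312 310 342
(310, np.int64(293), np.int64(299)) (311, np.int64(292), np.int64(300)) (312, np.int64(291),
[... 462 characters left out ...]
(282), np.int64(312)) (326, np.int64(281), np.int64(312)) (327, np.int64(281), np.int64(312)) (328, np.int64(281), np.int64(312)) (329, np.int64(281), np.int64(312)) (330, np.int64(281), np.int64(312)) (331, np.int64(281), np.int64(312)) (332, np.int64(281), np.int64(312)) (333, np.int64(282), np.int64(311)) (334, np.int64(282), np.int64(311)) (335, np.int64(283), np.int64(310)) (336, np.int64(283), np.int64(310)) (337, np.int64(284), np.int64(309)) (338, np.int64(285), np.int64(308)) (339, np.int64(286), np.int64(307)) (340, np.int64(287), np.int64(305)) (341, np.int64(289), np.int64(303)) (342, np.int64(291), np.int64(299)) 
47 [295.2 313.3]
19 [296.1 324.9]
8 [296.5 329.3]
0 [296.7 332.5]
```

View pics/k.png

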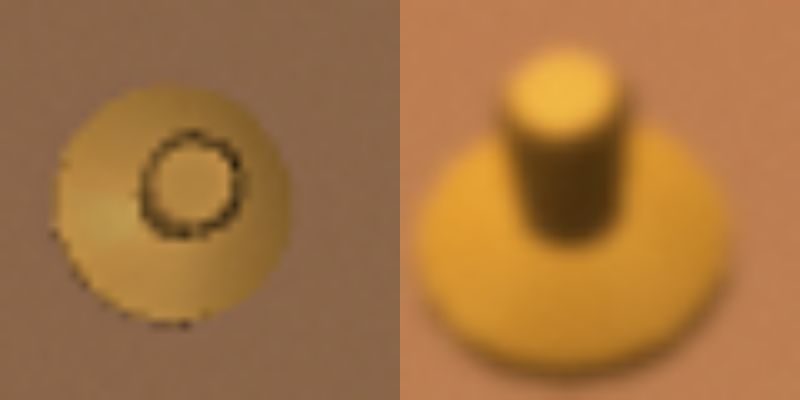

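The knob top measures (400.6,253.0) in the top view and (295.6,313.7) in the side view. The predictions are (400.6,252.8) and (295.2,313.3), so the gripper is on axis within 1 mm. I'll grip the knob.

Request:
{"api": "arm_command", "payload": {
  "targets": [
    [0,0,20,0,1],
    [0,0,35,0,0.8],
    [0,0,43,0,0.6],
    [0,0,45,0,0.5],
    [0,0,45,0,0.4]
  ]
}}

```text
t: 27.8
eef_pos: [445.8, -162.4, 23.3]
tcp_rot: [3.141, -0.0, 1.272]
ft_force: [0.3, -0.5, 0.8]
opening: 0.719
grip_force: 0.0
```

Request:
{"api": "arm_command", "payload": {
  "targets": [
    [0,0,0,0,0.35],
    [0,0,0,0,0.3],
    [0,0,0,0,0.28],
    [0,0,0,0,0.27],
    [0,0,0,0,0.26]
  ]
}}

```text
t: 28.3
eef_pos: [445.7, -162.4, 23.1]
tcp_rot: [3.141, -0.0, 1.272]
ft_force: [-0.5, 0.1, -0.5]
opening: 0.307
grip_force: 0.0
```

Request:
{"api": "arm_command", "payload": {
  "targets": [
    [0,0,0,0,0.25],
    [0,0,0,0,0.24],
    [0,0,0,0,0.23],
    [0,0,0,0,0.22],
    [0,0,0,0,0.21]
  ]
}}

```text
t: 28.8
eef_pos: [445.6, -162.4, 23.0]
tcp_rot: [-3.142, -0.0, 1.272]
ft_force: [-1.0, 1.1, 1.0]
opening: 0.216
grip_force: 0.0
```

Request:
{"api": "arm_command", "payload": {
  "targets": [
    [0,0,0,0,0.2],
    [0,0,0,0,0.1],
    [0,0,0,0,0.1],
    [0,0,0,0,0.1],
    [0,0,0,0,0.1]
  ]
}}

```text
t: 29.3
eef_pos: [445.6, -162.4, 23.0]
tcp_rot: [3.142, -0.0, 1.272]
ft_force: [-0.4, -0.5, -0.3]
opening: 0.101
grip_force: 0.0
```

```bash
python3 g.py 538.75,-325,23
```

```text
t 29.3 pos [ 445.6 -162.4   23. ] yaw 72.9 open 0.101 f [-0.4 -0.5 -0.3] grip 0.0
[ 538.75 -325.     23.  ] shift [-128.   136.9    0. ]
```

The fingers closed past the knob width with no force, so something is off. I'll look before moving.

```bash
python3 -c "
from h import *
c=cam('top');d=cam('side');cv2.imwrite('pics/l2.png',np.hstack([cv2.resize(c['frame'][200:300,350:450],(400,400)),cv2.resize(d['frame'][260:360,247:347],(400,400))])[:,:,::-1])
s=env.state();print(s['opening'],s['grip_force'],proj(d,s['eef_pos'])-[247,260])"
```

```text
0.10215019988513112 0.0 [49.  63.3]
```

View pics/l2.png

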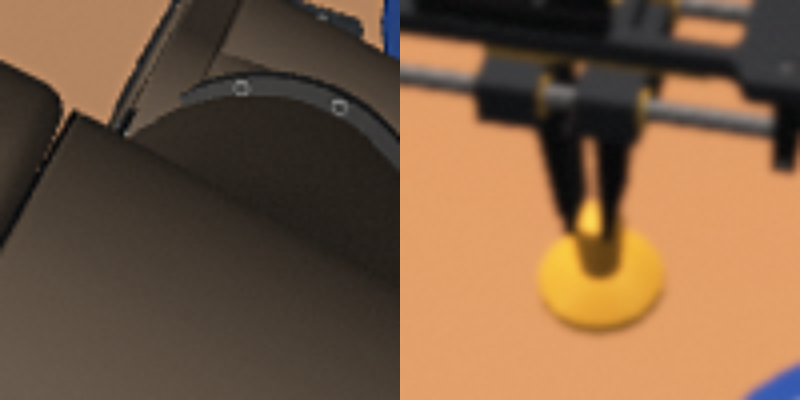

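I have used my 14 views, so from here I read the pixels numerically. The last picture shows the lid still standing unmoved, flange 282–313 px, with the fingertips at about (291–299, 319) over the knob.

```bash
python3 - <<'E'
from h import *
d=cam('side'); f=d['frame']; H=cv2.cvtColor(f,cv2.COLOR_RGB2HSV)
a=cv2.imread('pics/side0.png'); A=cv2.cvtColor(a,cv2.COLOR_BGR2HSV)
def ch(h): 
    if h[2]<60 and h[1]<130: return '#'
    if h[0]>=14 and h[1]>130: return 'Y' if h[2]>130 else 'y'
    return '.' if h[2]>130 else '+'
for v in range(284,345,1): print(v,''.join(ch(x) for x in H[v,276:318]),'  ',''.join(ch(x) for x in A[v,276:318]))
s=env.state(); p=s['eef_pos']; y=np.array([.956,-.294,0])
for k in(-15,-5,5,15): print(k,proj(d,p+k*y),proj(d,p+k*y+[0,0,38]))
E
```

```text
284 #####++++++++++########+#++++++YY+++......    ..........................................
285 #####y+++++++################++...+.......    ..........................................
286 #####yy+######################+++++.......    ..........................................
287 #####yyy######################++++++++++..    ..........................................
288 #####yyy######################yy++++++++++    ..........................................
289 ######+y######################yy++++++++++    ..........................................
290 ##############################yyy+++++++++    ..........................................
291 ++++##########################yyY.........    ..........................................
292 ....++########################yy..........    ..........................................
293 .....+########################+...........    ..........................................
294 Y.....+##########+++##########+...........    ..........................................
295 ......+#########++.+#########+........Y...    ...........................
[... 3996 characters left out ...]
YYYYYYYYY.........
339 Y.Y.YYYYYYYYYYYYYYYYYYYYYYYYYYYYYYY.YYYY.Y    .........YYYYYYYYYYYYYYYYYYYYYYYY.........
340 ......Y.YYYYYYYYYYYYYYYYYYYYYYYYYY..YY..Y.    ...........YYYYYYYYYYYYYYYYyyyY...........
341 ...Y...Y..YYYYYYYYYYYYYYYYYYYY.Y..YY.YYYYY    ............YYYYYYYYYYYYyyyyYY............
342 ..Y.....Y.YYYYYYYYYYYYYYYYYY.Y.....YY.Y..Y    ..............YYYyyyyyyyyYYY..............
343 ........Y.Y...Y.YYYYYYYY...Y...Y.YY.Y.YY..    ..................YYY.....................
344 ....Y........Y.....Y.YYYY...YY.Y.YYY.Y..YY    ..........................................
-15 [286.8 321.8] [285.3 305.8]
-5 [292.9 322.8] [291.6 306.8]
5 [299.1 323.8] [298.  307.8]
15 [305.3 324.8] [304.4 308.7]
```

The visible fingertips end at v≈314, level with the knob top, so they look about 20 mm higher than the TCP I assumed. To test this safely I'll open, go down to a reading of about 10, and close slowly. If the fingers stop near 0.53 they are on the flange; near 0.2, on the knob.

Request:
{"api": "arm_command", "payload": {
  "targets": [
    [0,0,0,0,0.3],
    [0,0,0,0,0.6],
    [0,0,0,0,1],
    [0,0,0,0,1],
    [0,0,0,0,1]
  ]
}}

```text
t: 29.95
eef_pos: [445.6, -162.4, 23.0]
tcp_rot: [-3.142, -0.0, 1.272]
ft_force: [-0.2, 0.2, -0.5]
opening: 0.469
grip_force: 0.0
```

Request:
{"api": "arm_command", "payload": {
  "targets": [
    [0,0,0,0,1],
    [0,0,4,0,1],
    [0,0,8,0,1],
    [0,0,11,0,1],
    [0,0,11,0,0.8]
  ]
}}

```text
t: 30.45
eef_pos: [445.4, -162.2, 11.4]
tcp_rot: [-3.141, -0.0, 1.272]
ft_force: [-0.2, 0.1, 0.9]
opening: 0.809
grip_force: 0.0
```

Request:
{"api": "arm_command", "payload": {
  "targets": [
    [0,0,0,0,0.7],
    [0,0,0,0,0.62],
    [0,0,0,0,0.6],
    [0,0,0,0,0.59],
    [0,0,0,0,0.58]
  ]
}}

```text
t: 30.95
eef_pos: [445.7, -162.4, 12.1]
tcp_rot: [3.141, -0.0, 1.272]
ft_force: [0.6, 0.2, -0.4]
opening: 0.584
grip_force: 0.0
```

Request:
{"api": "arm_command", "payload": {
  "targets": [
    [0,0,0,0,0.57],
    [0,0,0,0,0.56],
    [0,0,0,0,0.55],
    [0,0,0,0,0.54],
    [0,0,0,0,0.53]
  ]
}}

```text
t: 31.45
eef_pos: [445.6, -162.4, 12.0]
tcp_rot: [-3.142, -0.0, 1.272]
ft_force: [0.3, 0.3, -0.3]
opening: 0.535
grip_force: 0.0
```

Request:
{"api": "arm_command", "payload": {
  "targets": [
    [0,0,0,0,0.52],
    [0,0,0,0,0.51],
    [0,0,0,0,0.5],
    [0,0,0,0,0.49],
    [0,0,0,0,0.48]
  ]
}}

```text
t: 31.95
eef_pos: [445.6, -162.4, 12.0]
tcp_rot: [-3.142, -0.0, 1.272]
ft_force: [0.0, -1.4, 0.0]
opening: 0.484
grip_force: 0.0
```

```bash
python3 g.py
```

```text
t 31.95 pos [ 445.6 -162.4   12. ] yaw 72.9 open 0.484 f [ 0.  -1.4  0. ] grip 0.0
```

Request:
{"api": "arm_command", "payload": {
  "targets": [
    [0,0,0,0,0.46],
    [0,0,0,0,0.44],
    [0,0,0,0,0.42],
    [0,0,0,0,0.4],
    [0,0,0,0,0.38]
  ]
}}

```text
t: 32.45
eef_pos: [445.7, -162.4, 12.0]
tcp_rot: [3.142, -0.0, 1.272]
ft_force: [0.4, -0.0, -0.2]
opening: 0.388
grip_force: 0.0
```

Request:
{"api": "arm_command", "payload": {
  "targets": [
    [0,0,0,0,0.36],
    [0,0,0,0,0.34],
    [0,0,0,0,0.32],
    [0,0,0,0,0.3],
    [0,0,0,0,0.28]
  ]
}}

```text
t: 32.95
eef_pos: [445.6, -162.4, 12.0]
tcp_rot: [3.142, -0.0, 1.272]
ft_force: [-0.4, -0.1, -0.1]
opening: 0.288
grip_force: 0.0
```

Request:
{"api": "arm_command", "payload": {
  "targets": [
    [0,0,0,0,0.27],
    [0,0,0,0,0.26],
    [0,0,0,0,0.25],
    [0,0,0,0,0.24],
    [0,0,0,0,0.24]
  ]
}}

```text
t: 33.45
eef_pos: [445.7, -162.4, 12.0]
tcp_rot: [3.142, -0.0, 1.272]
ft_force: [0.7, -0.3, -0.4]
opening: 0.24
grip_force: 0.1
```

```bash
cat > asc.py <<'E'
from h import *
d=cam('side'); H=cv2.cvtColor(d['frame'],cv2.COLOR_RGB2HSV)
def ch(h):
    if h[2]<60 and h[1]<130: return '#'
    if h[0]>=14 and h[1]>190: return 'Y' if h[2]>130 else 'y'
    return '.' if h[2]>130 else '+'
for v in range(296,345,2): print(v,''.join(ch(x) for x in H[v,270:325]))
E
python3 asc.py
```

```text
296 ..+++++##########++.......+##############++++++++++++++
298 ........+#########+.......+##############++............
300 ........++########+.........+++##########+.............
302 .........+########+...........+########+...............
304 .........++#######+............+######+................
306 ..........+########+...........+#####++................
308 ..........++#######+...........+#####++................
310 ...........+#######+...........++####+.................
312 ...........++######+............+###++.................
314 ............+#####+.............+###+..................
316 ............++###++............++##++..................
318 .............++#++..YYYYY...YYy++#++...................
320 ..............+++YYYYYYyyyyyyyy+++yYY..................
322 ...............YYY..YYYyyyyyyyy+++yYYY.................
324 ....................YYYyyyyyyyy++yYYYYYY...............
326 .....................YYYyyyyyyyYYYYYYYYYY..............
328 ......................YYYyyyyYYY....YYYYYY.............
330 ...............Y........YYYYYY.......YYYYY.............
332 ........................YYYY..........YYY..............
334 ......................YYYYYYYYYY......YY...............
336 .....................YYYYYYYYYYYYYYYYYY................
338 .................YYYYYYYYYYYYYYYYYYYY..................
340 ...................YYYYYYYYYYYYYYY.....................
342 .......................................................
344 .......................................................
```

The fingers now straddle the knob with first contact at 0.24. I'll close fully.

Request:
{"api": "arm_command", "payload": {
  "targets": [
    [0,0,0,0,0.23],
    [0,0,0,0,0.22],
    [0,0,0,0,0.2],
    [0,0,0,0,0.15],
    [0,0,0,0,0.1]
  ]
}}

```text
t: 34.0
eef_pos: [445.7, -162.4, 12.0]
tcp_rot: [3.141, -0.0, 1.272]
ft_force: [0.5, -0.3, 0.0]
opening: 0.205
grip_force: 30.0
```

Request:
{"api": "arm_command", "payload": {
  "targets": [
    [0,0,0,0,0.1],
    [0,0,0,0,0.1]
  ]
}}

```text
t: 34.2
eef_pos: [445.7, -162.4, 12.0]
tcp_rot: [3.141, -0.0, 1.272]
ft_force: [0.7, -0.0, -0.3]
opening: 0.2
grip_force: 30.0
```

```bash
python3 g.py; python3 asc.py
```

```text
t 34.2 pos [ 445.7 -162.4   12. ] yaw 72.9 open 0.2 f [ 0.7 -0.  -0.3] grip 30.0
296 ..++++++###########+.....+##############++++.++++++++++
298 .........+#########+.....+##############+..............
300 .........++########+.......++##########++..............
302 ..........+########+.........+#######++................
304 ..........+#########+........++######+.................
306 ...........+########+........++#####++.................
308 ...........++#######+.........+#####+..................
310 ............+#######+.........++####+..................
312 ............++####++...........+###++..................
314 .............+####+Y...........+###+...................
316 .............++##++YY.........++##+....................
318 ..............++##++YYYYYYYYYy++#++....................
320 ...............+++YYYYyyyyyyy++++yYY...................
322 ................YYYYYYyyyyyyyy++yYYYYY.................
324 ....................YYYyyyyyyyy+yYYYYYYY...............
326 .....................YYyyyyyyyYYY..YYYYYY..............
328 ......................YYYyyyYYY....YYYYYY..............
330 .........................YYYY........YYYY..............
332 .........................YY.YY.......YYYY..............
334 .....................YYYYYYYYYY......YYY...............
336 .....................YYYYYYYYYYYYY..YYY................
338 .................YYYYYYYYYYYYYYYYYYY...................
340 ...................YYYYYYYYYYYYYY......................
342 .......................................................
344 .......................................................
```

Firm grip on the knob: 30 N at 19 mm, lid upright. I'll lift it, then measure how the lid sits in the gripper.

Request:
{"api": "arm_command", "payload": {
  "targets": [
    [0,0,-5,0,0.1],
    [0,0,-20,0,0.1],
    [0,0,-50,0,0.1],
    [0,0,-85,0,0.1],
    [0,0,-120,0,0.1]
  ]
}}

```text
t: 34.75
eef_pos: [445.1, -162.1, 133.4]
tcp_rot: [-3.141, -0.0, 1.272]
ft_force: [0.7, 0.1, 0.0]
opening: 0.203
grip_force: 30.0
```

Request:
{"api": "arm_command", "payload": {
  "targets": [
    [0,0,-35,0,0.1],
    [0,0,-70,0,0.1],
    [0,0,-95,0,0.1],
    [0,0,-100,0,0.1],
    [0,0,-100,0,0.1]
  ]
}}

```text
t: 35.25
eef_pos: [445.5, -162.3, 232.3]
tcp_rot: [3.141, 0.0, 1.272]
ft_force: [0.0, -0.1, -1.3]
opening: 0.202
grip_force: 30.0
```

Request:
{"api": "arm_command", "payload": {
  "targets": [
    [-18,19,0,0,0.1],
    [-46,49,0,0,0.1],
    [-78,83,0,0,0.1],
    [-104,111,0,0,0.1],
    [-120,128.3,0,0,0.1]
  ]
}}

```text
t: 35.75
eef_pos: [533.2, -316.8, 229.3]
tcp_rot: [-3.138, -0.001, 1.271]
ft_force: [-0.4, 1.4, 0.0]
opening: 0.203
grip_force: 30.0
```

Request:
{"api": "arm_command", "payload": {
  "targets": [
    [-8,8.5,0,0,0.1],
    [-8,8.5,0,0,0.1],
    [-8,8.5,0,0,0.1],
    [-8,8.5,0,0,0.1]
  ]
}}

```text
t: 36.15
eef_pos: [538.3, -323.8, 232.0]
tcp_rot: [-3.141, -0.0, 1.273]
ft_force: [-0.2, 0.1, -1.0]
opening: 0.203
grip_force: 30.0
```

```bash
python3 g.py 538.75,-325,204; python3 - <<'E'
from h import *
d=cam('side'); s=env.state(); H=cv2.cvtColor(d['frame'],cv2.COLOR_RGB2HSV)
b=cv2.inRange(H,np.array((17,150,50)),np.array((35,255,255)))
n,l,st,ce=cv2.connectedComponentsWithStats(b); 
for i in np.argsort(-st[1:,4])[:3]+1: print('gold',st[i],ce[i].round(1))
p=s['eef_pos']-[0,0,12]
for z in(0,8,19,47): print(z,proj(d,p+[0,0,z]), 'width px',(proj(d,p+[25,0,z])-proj(d,p-[25,0,z]*np.array([1,0,-1]))).round(1))
g=cv2.inRange(H,np.array((60,70,20)),np.array((90,255,255))); n,l,st,ce=cv2.connectedComponentsWithStats(g); i=st[1:,4].argmax()+1; print('green',st[i],ce[i].round(1))
for z in(156,177,199): print(proj(d,[538.75,-325,z]))
x0,y0=int(proj(d,p)[0])-30,int(proj(d,p)[1])-30
def ch(h):
    if h[2]<60 and h[1]<130: return '#'
    if 17<=h[0]<=35 and h[1]>150: return 'Y' if h[2]>130 else 'y'
    if 55<h[0]<95 and h[1]>60: return 'G'
    return '.' if h[2]>130 else '+'
print(x0,y0)
for v in range(y0,y0+78,2): print(v,''.join(ch(x) for x in H[v,x0:x0+62]))
E
```

```text
t 36.15 pos [ 538.3 -323.8  232. ] yaw 72.9 open 0.203 f [-0.2  0.1 -1. ] grip 30.0
[ 538.75 -325.    204.  ] shift [-1.   0.8 28. ]
gold [ 360  280   50   52 1713] [384.8 309.1]
gold [355 217  94  13 258] [394.2 223. ]
gold [  0  70  10  32 214] [ 3.5 86.3]
0 [383.3 316.6] width px [47.3 -3.8]
8 [383.9 311.6] width px [47.9 -3.9]
19 [384.7 304.4] width px [48.6 -3.9]
47 [386.9 285.3] width px [50.5 -3.9]
green [ 239   69   86   30 2065] [281.5  83.9]
[379.7 354.2]
[381.  342.8]
[382.4 330.2]
353 286
286 ................+######+YYYYYYYYYYYYYYYYYYYY+#########++++++++
288 ................++####++YYYYYYYYYYYYYYYYYYYY+#########++++++++
290 ................++####++YYYYYYYYYYYYYYYYYYY+y########+++++++++
292 .................++###++yYYYYYYYYYYYYYYYYyyy+########+++++++++
294 ...................+##++yYYYYYYYYYYYyyyyyyy++#######++++++++++
296 ...............YYYY++++YYYYYyyyyyy+yyyyyyy+y#######+++++++++++
298 ............YYYYYYY+++YYYYYyyyyyyyyyyyyyyy++##+yYY++++++++++++
300 ...........YYYYYYYYYYYYYYYyyyyyyyyyyyyyy+y++#++YYYYY.+++++++++
302 .........YYYYYYYYYYYYYYYYYYyyyyyyy+yyyyyyYY.++yYYYYYYY
[... 1318 characters left out ...]
GGGGGGGGGGGGGGGGGGGGGG++++++++
344 ......++GGGGGGGGGGGGGGGGGGGGGGGGGGGGGGGGGGGGGGGGGGGGG+++++++++
346 .....++GGGGGGGGGGGGGGGGGGGGGGGGGGGGGGGGGGGGGGGGGGGG++.++++++++
348 .....++G++++GGGGGGGGGGGGGGGGGGGGGGGGGGGGGGGGGGGGGG++..++++++++
350 .....++++...+GGGGGGGGGGGGGGGGGGGGGGGGGGGGGGGGGG###++..........
352 .....+++++.++GGGGGGGGGGGGGGGGGGGGGGGGGGGGGG##++++++...........
354 ......+++++++GGG++.++GGGGGGGGGGGGGG#########++..+++...........
356 .......++++++GGG+...++GGGGG++GG####G+++++G##++++++............
358 .......+++++GGGG+++++GGGGG+...++###G++..++##++++++............
360 ++.......++GGGG++++++GGGG++++++G###++++++G#++++++.............
362 +++........+GGG++++++GGGG++++++G###++++++##+++++..............
```

The lid hangs with its flange centre at (385,313) against the predicted (383.9,311.6), within about 2 mm, above the green rim centred at 382.5 px. It may lean a few degrees. I'll lower it gently.

Request:
{"api": "arm_command", "payload": {
  "targets": [
    [0,0,8,0,0.1],
    [0,0,15,0,0.1],
    [0,0,17,0,0.1],
    [0,0,17,0,0.1],
    [0,0,17,0,0.1]
  ]
}}

```text
t: 36.7
eef_pos: [538.7, -325.0, 215.0]
tcp_rot: [3.142, -0.0, 1.272]
ft_force: [0.3, -0.6, 0.1]
opening: 0.201
grip_force: 30.0
```

```bash
python3 g.py 538.75,-325,204
```

```text
t 36.7 pos [ 538.7 -325.   215. ] yaw 72.9 open 0.201 f [ 0.3 -0.6  0.1] grip 30.0
[ 538.75 -325.    204.  ] shift [ 0.  0. 11.]
```

Request:
{"api": "arm_command", "payload": {
  "targets": [
    [0,0,3,0,0.1],
    [0,0,5,0,0.1],
    [0,0,7,0,0.1],
    [0,0,7.5,0,0.1],
    [0,0,7.5,0,0.1]
  ]
}}

```text
t: 37.2
eef_pos: [538.7, -325.0, 207.4]
tcp_rot: [-3.141, -0.0, 1.272]
ft_force: [0.4, -0.1, 0.4]
opening: 0.202
grip_force: 30.0
```

Request:
{"api": "arm_command", "payload": {
  "targets": [
    [0,0,0.5,0,0.1],
    [0,0,1,0,0.1],
    [0,0,1.5,0,0.1],
    [0,0,1.5,0,0.1]
  ]
}}

```text
t: 37.6
eef_pos: [538.7, -325.0, 206.0]
tcp_rot: [-3.142, -0.0, 1.272]
ft_force: [0.1, 0.4, -0.5]
opening: 0.204
grip_force: 30.0
```

Request:
{"api": "arm_command", "payload": {
  "targets": [
    [0,0,0.5,0,0.1],
    [0,0,1,0,0.1],
    [0,0,1.3,0,0.1],
    [0,0,1.3,0,0.1]
  ]
}}

```text
t: 38.0
eef_pos: [538.7, -324.9, 204.6]
tcp_rot: [-3.141, -0.0, 1.272]
ft_force: [0.8, 0.0, -0.1]
opening: 0.205
grip_force: 30.0
```

Request:
{"api": "arm_command", "payload": {
  "targets": [
    [0,0,0.4,0,0.1],
    [0,0,0.6,0,0.1],
    [0,0,0.6,0,0.1]
  ]
}}

```text
t: 38.3
eef_pos: [538.7, -325.0, 204.2]
tcp_rot: [3.141, -0.0, 1.272]
ft_force: [-0.4, -0.6, 0.8]
opening: 0.205
grip_force: 30.0
```

Request:
{"api": "arm_command", "payload": {
  "targets": [
    [0,0,0.3,0,0.1],
    [0,0,0.5,0,0.1],
    [0,0,0.5,0,0.1]
  ]
}}

```text
t: 38.6
eef_pos: [538.8, -325.1, 204.0]
tcp_rot: [3.141, 0.0, 1.272]
ft_force: [1.1, 0.6, 3.6]
opening: 0.201
grip_force: 30.0
```

Contact came at exactly the seated height. I'll release, rise and back off.

Request:
{"api": "arm_command", "payload": {
  "targets": [
    [0,0,0,0,0.25],
    [0,0,0,0,0.3],
    [0,0,0,0,0.45],
    [0,0,0,0,0.6],
    [0,0,0,0,0.8]
  ]
}}

```text
t: 39.1
eef_pos: [538.7, -324.9, 203.5]
tcp_rot: [-3.141, -0.0, 1.272]
ft_force: [0.7, 0.3, 0.1]
opening: 0.492
grip_force: 0.0
```

Request:
{"api": "arm_command", "payload": {
  "targets": [
    [0,0,0,0,0.8],
    [0,0,-5,0,0.8],
    [0,0,-25,0,0.8],
    [0,0,-60,0,0.8],
    [0,0,-60,0,0.8]
  ]
}}

```text
t: 39.6
eef_pos: [539.9, -325.8, 268.4]
tcp_rot: [3.135, 0.002, 1.272]
ft_force: [-0.6, 0.1, 0.1]
opening: 0.796
grip_force: 0.0
```

Request:
{"api": "arm_command", "payload": {
  "targets": [
    [30,-30,-10,0,0.8],
    [60,-60,-10,0,0.8],
    [90,-90,-10,0,0.8],
    [120,-120,-10,0,0.8],
    [120,-120,-10,0,0.8]
  ]
}}

```text
t: 40.1
eef_pos: [457.2, -171.6, 274.2]
tcp_rot: [-3.142, -0.001, 1.274]
ft_force: [0.6, -0.3, 0.1]
opening: 0.801
grip_force: 0.0
```

Request:
{"api": "arm_command", "payload": {
  "targets": [
    [0,0,0,0,0.8],
    [0,0,0,0,0.8],
    [0,0,0,0,0.8]
  ]
}}

```text
t: 40.4
eef_pos: [459.7, -175.8, 273.3]
tcp_rot: [-3.141, -0.0, 1.271]
ft_force: [0.1, 0.2, 0.8]
opening: 0.797
grip_force: 0.0
```

```bash
python3 g.py; python3 - <<'E'
from h import *
d=cam('side'); H=cv2.cvtColor(d['frame'],cv2.COLOR_RGB2HSV)
for z in(192,200,211,239): print(z,proj(d,[538.75,-325,z]))
def ch(h):
    if h[2]<60 and h[1]<130: return '#'
    if 17<=h[0]<=35 and h[1]>150: return 'Y' if h[2]>130 else 'y'
    if 55<h[0]<95 and h[1]>60: return 'G'
    return '.' if h[2]>130 else '+'
for v in range(294,386,2): print(v,''.join(ch(x) for x in H[v,345:415]))
E
```

```text
t 40.4 pos [ 459.7 -175.8  273.3] yaw 72.8 open 0.797 f [0.1 0.2 0.8] grip 0.0
192 [381.9 334.3]
200 [382.5 329.7]
211 [383.2 323.1]
239 [385.2 305.4]
294 ...............................................+++++++++#+++#+++++++++
296 ...............................................+++++++#++#++#+++++++++
298 ................................................++++++++++#+#+++++++++
300 .................................................+++++++++##++++++++++
302 ...................................YYYYYYYYYYY....+++++++##+++++++++++
304 .................................YYYYYYYYYYYYYYY....++++##++++++++++++
306 ................................YYYYYYYYYYYYYYYYY......+++++++++++++++
308 ................................YYYYYYYYYYYYYYYYYY++......++++++++++++
310 ................................YYYYYYYYYYYYYYYYYy++++++........++++++
312 ..........................YYYYYYYyYYYYYYYYYYYYYyyy+++++++++++.........
314 ......................YYYYYYYYYYyyyyyyyyyyyyyyy+yyYY.+++++++++++++++++
316 ....................YYYYYYYYYYYY+yyy+yyyyyyyy+yyyYYYYYY+++++++++++++++
318 ..................YYYYYYYYYYYYYYyyyyyyyyy+yyy
[... 1800 characters left out ...]
+####++.......++.........
368 .....++++++++++++..........++#################+++........+++++........
370 .....++++++++++++++..............++++++++++............+++++++........
372 ....+++++++++++++++++++.............................++++++++++........
374 ....+++++++++++++++++++++++....................+++++++++++++++........
376 ....+#++++++++++++++++++++++++++++++++++++++++++++##+++++++++++.......
378 ....+++++++++++++++++++++++++++++++++++++++++++++++++++++++##++.......
380 ......+++++++++++++++++++++++++++++++##++++++++++++++++++++#++........
382 ....+++++++++++++++++++++++++++++++++++++++++++++++++++++++#++........
384 ...++#+++++++++++++++++++++++++++++++++++++++++++++++++++++#++........
```

The lid is seated: flange centre 383.5 px against the predicted 382.5, and knob top (385.5,306) against (385.2,305.4). It is upright and at the right height, so I'm handing in.

```bash
python3 -c "
from cell import env
print(env.job_done())"
```

```text
the job is handed in; nothing more can be done
None
```

The tiered jar is on the banding wheel (base pot, cream tier, green tier, lid), with each piece set down gently at its expected seated height; I handed it in at about 40 s, and no verdict was returned.

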